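# Weigh a solder charge and load it into the hot pot

## Robot

A 7-joint arm with a two-finger parallel gripper is mounted at the origin on the work surface. World frame = base frame: x ahead of the robot, y to its left, z up, the work surface at z = 0. Lengths are in mm, angles in rad, forces in N, time in s.
With the tool pointing down it reaches from about 350 to 900 mm from the base axis. Payload 19.9 kg.
Tool frame: the origin (TCP) lies midway between the tips of the shut fingers; the grasp point (between the pads) lies 19 mm behind it; z points along the fingers, x is the direction in which the jaws open and shut, and the axes are right-handed (so a half turn about z gives the same grasp; the last joint's range is limited). The gripper opens to 94 mm and grips with 3 to 60 N. Pads are 16 mm wide; open, the fingers measure 119 mm over their backs; the gripper's body (75 mm by 177 mm) begins 78 mm behind the grasp point.
Start: joints at [-1.181, 0.417, -0.01, 1.614, 0.005, 1.111, -0.053], TCP at [260.986, 567.878, 205.425] pointing down, gripper open.
Joint ranges: [-2.81, 2.81], [-0.39, 2.02], [-1.27, 1.25], [0.06, 2.57], [-1.19, 4.33], [0.19, 2], [-2.82, 2.82]. Speed limits (rad/s): [1.89, 1.89, 2.39, 2.39, 3.01, 3.01, 3.01].

## Interface

Orientations are given as a rotation vector (axis times angle).
In Python, from cell import robot gives the robot as it stands.
- The arm moves only by the tool send_rows, never from a script. Its argument "series" is a list of rows, each a list of 7 numbers: the turn, a rotation vector about the tool's x, y, z in degrees, then the shift along the tool's x, y, z in mm, then the finger opening in mm, from 0 to 94. In form: [[rx, ry, rz, dx, dy, dz, hand], ...]. A call has 1 to 10 rows; each row is the pose to reach, as a shift and turn from the pose commanded when the call began, along the tool's axes at that moment; what a row does not reach only later rows make up. A row lasts 1/8 s, in which the tool goes at most 62.5 mm and 10.7 degrees, less where a joint would pass 70% of its speed; a pose out of reach is approached as far as the arm can. A call with a gripper value outside its range is refused whole. The fingers move at their own pace and stop on an object; "grip_force" is the grip in N (left out, the last holds). Time passes only in rows, so rows that repeat a pose let the fingers close. It gives the time, the measured TCP pose, the force and the opening at its end, in the units of the state.
- robot.observe(): the state, without advancing time (a new reading comes with each control period).
- robot.camera(name): name is "scene" or "side" or "wrist"; returns the picture (420x560x3 uint8, red, green, blue); there is no depth.
- robot.calibration(name): a dict with "fx", "fy", "cx", "cy" (pixels), "dist_coeffs" ([k1, k2, p1, p2, k3] as OpenCV has them; the pictures are not rectified), "origin" and "rotation" of the camera in the world. Camera axes: x right, y up, looking along -z (the intrinsics and any distortion apply to the point x, -y, -z); pixel columns grow to the right and rows downward; lengths in mm; the calibration is good to about 2 mm. A picture is of the moment at which its call begins: read the wrist's pose just before it. calibration takes no time and is no camera call; for the wrist camera it gives the pose at the moment of the call.
- robot.job_done(): hands the job in, once; it reports no verdict.
The state is a dict: "time": time; "q": joint angles; "qd": joint speeds; "tau": joint torques, N m; "ee_pos": TCP position; "eef_rot": TCP orientation; "force": force on the tool from outside, world axes, zero at the start; "wrist_torque": the same for the moment, N m; "width": finger opening in mm.
Only numpy, scipy, OpenCV 4.12 (cv2) and the standard library are available. Lean on these libraries where they do the work, as an engineer would, in place of code of your own. Each camera call takes 0.05 s, during which the arm holds its last target. There are 200 camera calls.

## Task

The solder pot is up to heat and needs a new charge. First finish weighing it: add solder pieces from the green sheet, one at a time, to the steel crucible on the dial scale until the pointer stands between the two limit tabs; then, with the lid lifter hooked through its loop, lift the hot lid off the pot level and steady, set it on the ceramic trivet and unhook, stand the crucible with its whole charge in the pot's well, cover the pot fully with the lid again using the lifter, and hang the lifter back in its stand. Never touch the hot lid with the gripper, let it tip or drop, or set it on anything but the pot and the trivet, never tip the crucible over, and leave the battery pack, flux jar and wire reel where they are.

Things in the scene. Friction and masses are not known exactly. Their poses are not given: they have to be found in the camera images.
- table: the bench top, z = 0, partly under a thin blue mat; the hot lid must not be put on it
- pot: fixed round solder pot of steel, 150 mm outside diameter, 80 mm high, with a round heated well of 120 mm diameter whose floor is 12 mm above the bench (well 68 mm deep); origin at the centre of its underside, x points to its control box (50 x 85 mm, 54 mm high) on the side away from the robot. Covered by the lid at the start
- lid: loose hot steel lid, a disc of 146 mm diameter and 6 mm thick, about 0.32 kg; origin at the centre of its underside. A loop handle of 6 mm rod stands on it in its own y-z plane; a hook passes through the loop along the lid's x, from either side. Hung from the middle of the loop it balances level; hung off the middle, or jerked, it tilts
- lid_loop (a point): on the lid: the underside of the loop's blunt peak, where a hook carries it, 51 mm above the lid's underside, 45 mm above its top face. The rod's axis runs from feet at y = -34 and 34 mm to shoulders at y = -30 and 30, z = 34 mm, then straight up to the peak at y = 0, z = 54 mm
- trivet: fixed round ceramic trivet, 170 mm diameter, 12 mm high; origin at the centre of its underside. The lid is parked here
- lifter: loose lid lifter, 0.11 kg, hanging upright in its stand at first. Origin: rod axis, middle of the hook's trough; z up along the handle, x the way the hook opens. Hook of 7 mm rod in the x-z plane (mm, rod axis): trough flat from x -10 to 5, tip rising to x 16, z 12; shank at x -16 up to z 46, back to x 0 at z 56. Guard disc of 44 mm diameter, z 65 to 69
- lifter_handle (a point): middle of the lifter's flat-sided wooden handle, 99 mm straight above its origin; handle 24 mm along x, 16 mm along y (grip across y), from z = 69 to 129 mm
- stand: fixed sheet-metal stand for the lifter, footprint 100 x 90 mm, 85 mm high: two level flanges run along its x (70 mm long, from 9 to 25 mm either side), between them an open 18 mm gap that the hook drops through from above; the lifter's guard rests on them, hook pointing along the stand's x. Origin at the centre of its underside
- stand_slot (a point): middle of the gap between the stand's flanges, at the height of their tops (85 mm); the hanging lifter's origin is 65 mm below it
- scale: fixed dial scale, white housing 210 (x) x 130 (y) x 43 mm; origin at the centre of its underside. Round steel pan of 104 mm diameter at x = -45 mm, round dial of 88 mm diameter lying on its deck at x = 58 mm with a black pointer and two dark limit tabs standing on the dial's rim
- scale_pan: the sprung pan of the scale, 5 mm thick, origin at the centre of its underside; it sinks 20 mm per kg
- pan_top (a point): centre of the pan's top face, 65 mm above the bench when empty
- scale_needle (a joint): angle of the dial's pointer, rad, clockwise from above; 0 = empty pan, pointing along the scale's -x; 12 rad per kg on the pan, so the empty crucible alone gives 1.80 and each piece about 0.42 more; it settles within about half a second. The limit tabs stand at 3.69 and 4.11
- crucible: loose open steel crucible (plain cup), outside diameter 64 mm, wall 3 mm, 46 mm high, inside floor 3 mm above its underside, 0.150 kg empty; standing on the scale pan, holding one or two pieces at the start; origin at the centre of its underside. Cold: may be gripped across its outside
- piece1: cut piece of bare bar solder, 24 x 14 x 14 mm (long side along its x), about 35 g (5 percent either way); origin at the centre of its underside as it first lies. One of four or five lying apart on the green sheet in front of the robot (absent: None)
- piece2: cut piece of bare bar solder, 24 x 14 x 14 mm (long side along its x), about 35 g (5 percent either way); origin at the centre of its underside as it first lies. One of four or five lying apart on the green sheet in front of the robot (absent: None)
- piece3: cut piece of bare bar solder, 24 x 14 x 14 mm (long side along its x), about 35 g (5 percent either way); origin at the centre of its underside as it first lies. One of four or five lying apart on the green sheet in front of the robot (absent: None)
- piece4: cut piece of bare bar solder, 24 x 14 x 14 mm (long side along its x), about 35 g (5 percent either way); origin at the centre of its underside as it first lies. One of four or five lying apart on the green sheet in front of the robot (absent: None)
- piece5: cut piece of bare bar solder, 24 x 14 x 14 mm (long side along its x), about 35 g (5 percent either way); origin at the centre of its underside as it first lies. One of four or five lying apart on the green sheet in front of the robot (absent: None)
- piece6: cut piece of bare bar solder, 24 x 14 x 14 mm (long side along its x), about 35 g (5 percent either way); origin at the centre of its underside as it first lies. One of one or two already in the crucible (absent: None)
- piece7: cut piece of bare bar solder, 24 x 14 x 14 mm (long side along its x), about 35 g (5 percent either way); origin at the centre of its underside as it first lies. One of one or two already in the crucible (absent: None)
- battery: bystander: blue shrink-wrapped battery pack of five cells, 104 x 100 x 21 mm, 0.42 kg; origin at the centre of its underside
- flux: bystander: small amber flux jar, 48 mm diameter, 52 mm high; origin at the centre of its underside
- reel: bystander: reel of solder wire, 60 mm diameter, 40 mm high, 0.3 kg; origin at the centre of its underside
Not all that is in view belongs to the job. Of the things that look like the lifter, the largest one is meant.

How it is judged (in metres and radians):
On the way, in this order (a step that is already met when the one before it is completed fails the run):
1. the crucible stands on the scale, untouched, with the pointer at rest between the limit tabs (value of joint scale_needle between 3.69 and 4.11 rad and contact force between crucible and scale_pan above 1 N and contact force between the fingers and crucible below 0.1 N and contact force between the fingers and scale_pan below 0.1 N and horizontal distance between lid and pot below 0.03 m), for 0.5 s.
2. the lid lies flat on the trivet, unhooked (horizontal distance between lid and trivet below 0.035 m and z of lid in the frame of trivet between 0.008 and 0.016 m and angle between lid's own z axis and vertical below 0.05 rad and contact force between lid and lifter below 0.1 N), for 0.3 s.
3. the crucible with its whole charge stands upright on the floor of the pot's well, released (horizontal distance between crucible and pot below 0.034 m and z of crucible in the frame of pot between 0.007 and 0.018 m and angle between crucible's own z axis and vertical below 0.06 rad and contact force between crucible and pot between 3.015 and 3.36 N and contact force between the fingers and crucible below 0.1 N), for 0.3 s.
4. the lid is back flat on the pot, covering the well all round, unhooked (horizontal distance between lid and pot below 0.012 m and z of lid in the frame of pot between 0.076 and 0.084 m and angle between lid's own z axis and vertical below 0.04 rad and contact force between lid and lifter below 0.1 N), for 0.3 s.
At the end, for the whole second after the job is handed in: Lid flat on the pot within 12 mm of its centre and unhooked; crucible upright in the well with its weighed charge (308 to 342 g together); lifter hanging upright in its stand within 20 mm of the middle of the gap; all at rest (all of step 4 and horizontal distance between crucible and pot below 0.034 m and z of crucible in the frame of pot between 0.007 and 0.018 m and angle between crucible's own z axis and vertical below 0.06 rad and contact force between crucible and pot between 3.015 and 3.36 N and horizontal distance between lifter and stand_slot below 0.02 m and z of lifter in the frame of stand_slot between -0.07 and -0.059 m and angle between lifter's own z axis and vertical below 0.1 rad and linear speed of each of lid, crucible, lifter below 0.03 m/s); the robot touches nothing.
It fails at once if the hot lid is touched by the gripper or arm (contact force between any of the fingers, the arm and lid above 0.5 N).
It fails at once if the lid tips by more than 20 degrees, or is dropped or swung faster than 0.6 m/s (angle between lid's own z axis and vertical above 0.35 rad or linear speed of lid above 0.6 m/s).
It fails at once if the hot lid touches the bench, scale, stand or a bystander (contact force between lid and table above 0.3 N or contact force between lid and scale above 0.3 N or contact force between lid and scale_pan above 0.3 N or contact force between lid and stand above 0.3 N or contact force between lid and battery above 0.3 N or contact force between lid and flux above 0.3 N or contact force between lid and reel above 0.3 N).
It fails at once if the crucible is tipped by more than 30 degrees (angle between crucible's own z axis and vertical above 0.52 rad).
It fails at once if the battery pack, flux jar or wire reel is moved by more than 2 cm (distance of any of battery, flux, reel from where it was at the start of the episode above 0.02 m).
Of piece1, piece2, piece3, piece4, piece5 only 4 to 5 are there at a start; the rules pass over those that are not, and their reading is None.
Of piece6, piece7 only 1 to 2 are there at a start; the rules pass over those that are not, and their reading is None.
At some moment in a run one of piece1, piece2, piece3, piece4, piece5 may be knocked a few centimetres aside while the robot is not near it.
It also fails if it takes over 210 s, if anything falls off the work surface, if the arm or the gripper's body presses on something with over 40 N, if the wrist force passes 120 N, or if a joint passes its speed limit or range.

## Working session

There is one attempt and no reset: what is moved stays moved. The work goes in short steps, Python scripts to look and compute and a tool call to move; the robot and the scene stay as the last step left them, time stands still between calls to the robot, and variables do not carry over. Pictures are saved under pics/ and viewed, about 12 in all and at most 16, crops included, and the job is handed in when it is done.

Besides the shell and the picture viewer there is one more tool, called by a JSON object that holds its "op" and its "data", one argument or row to a line. send_rows: Moves the arm, as the interface text tells. Its arguments: {"type":"object","properties":{"series":{"type":"array","items":{"type":"array","items":{"type":"number"}}},"grip_force":{"type":"number"}},"required":["series"]}

```bash
ls; mkdir -p pics; cat > h.py <<'E'
import numpy as np, cv2
from scipy.spatial.transform import Rotation as R
from cell import robot
def K(c): return np.array([[c['fx'],0,c['cx']],[0,c['fy'],c['cy']],[0,0,1.]]),np.array(c['dist_coeffs'],float)
def rot(c):
    r=np.array(c['rotation'],float)
    return r if r.shape==(3,3) else R.from_rotvec(r).as_matrix()
def ray(c,px):
    k,d=K(c); u=cv2.undistortPoints(np.array([[px]],float),k,d)[0,0]
    return np.array(c['origin'],float), rot(c)@np.array([u[0],-u[1],-1.])
def at(c,px,z):
    o,v=ray(c,px); return np.round(o+v*(z-o[2])/v[2],1)
def proj(c,P):
    k,d=K(c); p=(np.atleast_2d(P)-np.array(c['origin']))@rot(c); p=p*[1,-1,-1]
    return cv2.projectPoints(p,np.zeros(3),np.zeros(3),k,d)[0][:,0]
def save(n,im,s=1.0): cv2.imwrite('pics/'+n,cv2.resize(im[:,:,::-1],None,fx=s,fy=s,interpolation=cv2.INTER_CUBIC))
E
python3 - <<'E'
from h import *
import pickle
s=robot.observe(); print(s)
d={}
for n in ['scene','side','wrist']:
    c=robot.calibration(n); im=robot.camera(n); d[n]=(c,im); print(n,c)
    save(n+'0.png',im,1.4)
pickle.dump(d,open('d0.pkl','wb'))
E
```

```text
pics
{'time': 0.0, 'q': array([-1.18150785,  0.41800604, -0.01030698,  1.614148  ,  0.00469515,
        1.11070946, -0.05301954]), 'qd': array([-0.0015313 ,  0.00010384, -0.00079156, -0.00136953,  0.00184516,
        0.0003484 , -0.00073383]), 'tau': array([ 8.04148494e-04, -8.51279283e+01,  6.38959017e-01, -4.25999844e+01,
       -4.88395756e-02,  1.85869576e-02,  1.22863994e-04]), 'ee_pos': array([260.84472931, 567.55605748, 204.81626265]), 'eef_rot': array([ 2.64428495e+00,  1.69489962e+00, -1.57145090e-03]), 'force': array([-0.93987432,  0.8238221 , -0.37409657]), 'wrist_torque': array([ 0.0316092 , -0.01247828,  0.00877582]), 'width': 93.96897994552029}
scene {'fx': 409.2038805920665, 'fy': 409.2038805920665, 'cx': 279.7460514920213, 'cy': 211.73795590809814, 'dist_coeffs': array([0.0368246, 0.       , 0.       , 0.       , 0.       ]), 'origin': array([1170.09572458,  447.84718303,  660.62323156]), 'rotation': array([0.51650404, 1.04512569, 1.98947493])}
side {'fx': 492.9634674984526, 'fy': 492.9634674984526, 'cx': 276.92321474795517, 'cy': 213.20221206317152, 'dist_coeffs': array([0.00030472, 0.        , 0.        , 0.        , 0.        ]), 'origin': array([-165.12210013, -710.24270757,  804.3156717 ]), 'rotation': array([ 0.88626575, -0.36327555, -0.76440504])}
wrist {'fx': 375.2985999180689, 'fy': 375.2985999180689, 'cx': 282.3121061211369, 'cy': 208.23287521823104, 'dist_coeffs': array([-0.03769535,  0.        ,  0.        ,  0.        ,  0.        ]), 'origin': array([190.35604404, 600.44271073, 384.48779581]), 'rotation': array([-0.24170768, -0.15357409,  1.13186719])}
```

View pics/scene0.png

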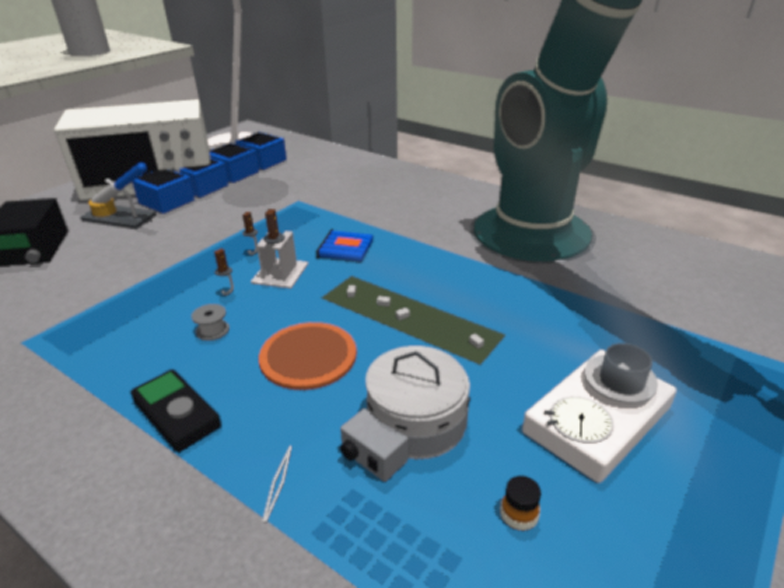

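View pics/side0.png

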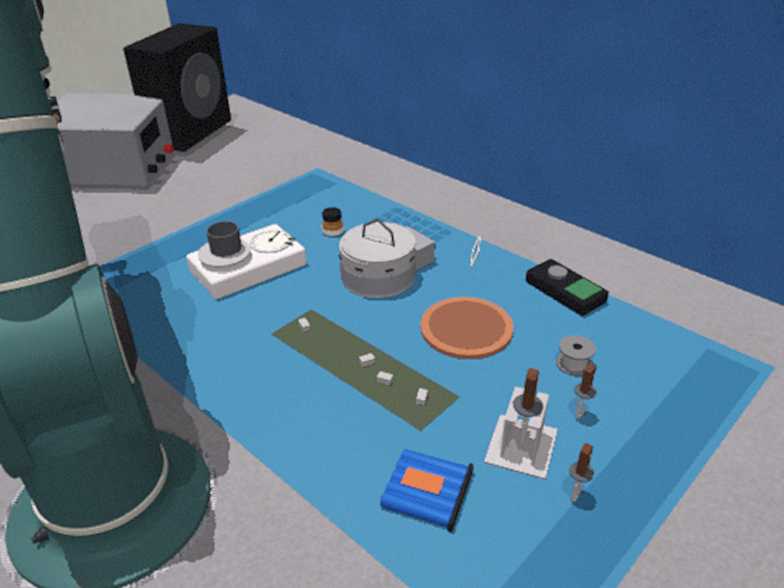

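The scene and side views show the scale (crucible on its pan, at the robot's left), the lidded pot in the middle, and the orange trivet. There are four pieces on the green sheet. Three lifter-like tools are visible: one hanging in the stand at scene (272,225), and two smaller ones standing free at (249,225) and (222,265). The one in the stand is the largest. I'll measure these now with enlarged crops.

```bash
python3 - <<'E'
from h import *
import pickle
d=pickle.load(open('d0.pkl','rb'))
sc,si=d['scene'],d['side']
def tri(a,b):
    (o1,v1),(o2,v2)=ray(sc[0],np.array(a)/1.4),ray(si[0],np.array(b)/1.4)
    t=np.linalg.lstsq(np.c_[v1,-v2],o2-o1,rcond=None)[0]
    p,q=o1+v1*t[0],o2+v2*t[1]; return np.round((p+q)/2,1),round(np.linalg.norm(p-q),1)
for n,a,b in [('trivet',(308,353),(467,325)),('flux top',(522,489),(332,214)),('loop peak',(417,356),(377,225)),
 ('lifter top',(272,212),(532,372)),('dial',(582,418),(271,240)),('crucible rim',(627,357),(223,229)),('reel',(210,314),(577,346)),
 ('batt',(347,243),(425,482)),('p1',(351,289),(422,395)),('p2',(383,299),(385,377)),('p3',(403,312),(367,359)),('p4',(477,339),(304,323)),('meter',(175,405),(567,285))]:
    print(n,*tri(a,b), at(sc[0],np.array(a)/1.4,12),at(si[0],np.array(b)/1.4,12))
def crop(im,x,y,w,h,s): return cv2.resize(im[int(y/1.4):int((y+h)/1.4),int(x/1.4):int((x+w)/1.4)],(400,300),interpolation=cv2.INTER_CUBIC)
A=crop(sc[1],510,340,176,132,0);B=crop(sc[1],220,200,112,84,0)
C=crop(si[1],470,360,160,120,0);D=crop(si[1],290,300,176,132,0)
save('crops.png',np.vstack([np.hstack([A,B]),np.hstack([C,D])]))
E
```

```text
trivet [ 642.9 -127.5    7.6] 3.2 [ 645.6 -122.2   12. ] [ 639.7 -131.8   12. ]
flux top [713.8 306.5  47.9] 3.1 [685.7 299.3  12. ] [755.9 352.8  12. ]
loop peak [653.1 106.9 124.1] 3.1 [543.7  36.9  12. ] [788.8 239.9  12. ]
lifter top [ 478.3 -359.8  146.6] 5.4 [ 296.1 -567.5   12. ] [ 612.8 -290.    12. ]
dial [555.4 323.8  47.2] 3.1 [518.5 317.7  12. ] [589.1 369.7  12. ]
crucible rim [462.2 345.7 106.4] 0.5 [341.2 328.4  12. ] [547.1 488.2  12. ]
reel [ 689.5 -322.9   38.3] 4.6 [ 668.4 -352.7   12. ] [ 721.3 -310.8   12. ]
batt [ 316.4 -307.7   16.5] 1.9 [ 309.9 -312.3   12. ] [ 319.8 -306.1   12. ]
p1 [ 448.8 -187.8   10.9] 1.3 [ 449.7 -186.3   12. ] [ 448.4 -189.    12. ]
p2 [ 439.8 -113.9   10.7] 1.1 [ 440.8 -112.4   12. ] [ 439.1 -115.4   12. ]
p3 [452.1 -58.2   9.8] 2.8 [453.5 -55.6  12. ] [451.1 -61.3  12. ]
p4 [444.5  97.4  11.2] 2.5 [444.2  98.6  12. ] [444.4  95.4  12. ]
meter [ 859.4 -203.4   17.9] 3.5 [ 855.8 -207.4   12. ] [ 869.  -200.4   12. ]
```

View pics/crops.png

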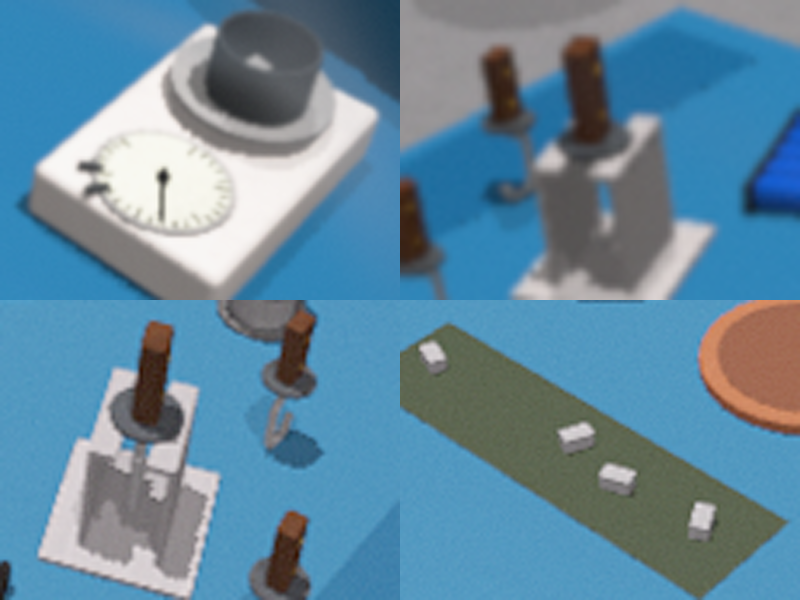

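View pics/wrist0.png

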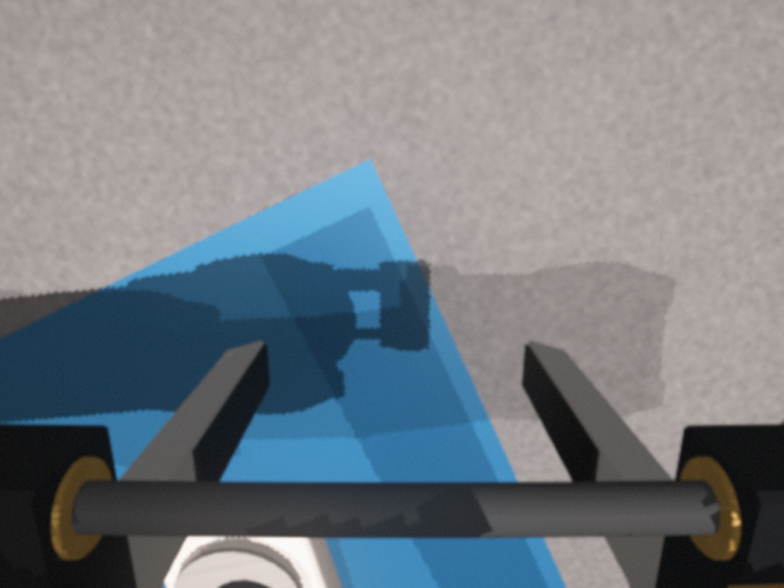

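The crops confirm the tool in the stand is the largest of the three, with a wider handle and guard. Four pieces lie on the sheet. The pointer sits at crop (162,222) and the tabs at (88,165) and (95,190). The wrist view is only useful once the arm is over the scene, so I'll fly it there next.

```bash
cat >> h.py <<'E'
def Rd(yaw):
    c,s=np.cos(np.radians(yaw)),np.sin(np.radians(yaw)); return np.array([[c,s,0],[s,-c,0],[0,0,-1.]])
def mv(*wps):
    "rows (turn deg, shift mm) from the present pose to each (x,y,z,yaw deg)"
    s=robot.observe(); p=np.array(s['ee_pos']); r=R.from_rotvec(s['eef_rot']).as_matrix()
    yaw=np.degrees(np.arctan2(r[1,0],r[0,0])); print('t %.1f at'%s['time'],p.round(1),'yaw %.1f'%yaw,'w %.1f'%s['width'],'F',s['force'].round(1))
    for w in wps:
        print(w,'->',R.from_matrix(r.T@Rd(w[3])).as_rotvec(degrees=True).round(1),(r.T@(np.array(w[:3])-p)).round(1))
E
python3 - <<'E'
from h import *
mv((560,100,250,0),(520,-290,250,0))
import pickle
d=pickle.load(open('d0.pkl','rb')); c=d['scene'][0]
o=(510,340);P=lambda x,y:np.array([o[0]+x*.44,o[1]+y*.44])/1.4
ce=at(c,P(162,185),46)
for p in [(162,222),(88,165),(95,190)]:
    q=at(c,P(*p),46); v=q-ce; print(ce,q,'world angle',np.degrees(np.arctan2(v[1],v[0])))
E
```

```text
t 0.1 at [260.9 567.6 205. ] yaw 65.3 w 93.9 F [-0.2  0.3 -0.9]
(560, 100, 250, 0) -> [ 0.   0.  65.3] [-300.   467.1  -44.7]
(520, -290, 250, 0) -> [ 0.   0.  65.3] [-671.1  593.6  -44.3]
[559.5 326.   46. ] [588.1 336.8  46. ] world angle 20.68765857043486
[559.5 326.   46. ] [570.2 282.2  46. ] world angle -76.27196108765345
[559.5 326.   46. ] [587.4 294.1  46. ] world angle -48.82679309812433
```

{"op": "send_rows", "data": {
  "series": [
    [0, 0, 65, -300, 467, -45, 94],
    [0, 0, 65, -300, 467, -45, 94],
    [0, 0, 65, -300, 467, -45, 94],
    [0, 0, 65, -300, 467, -45, 94],
    [0, 0, 65, -300, 467, -45, 94],
    [0, 0, 65, -300, 467, -45, 94],
    [0, 0, 65, -300, 467, -45, 94],
    [0, 0, 65, -300, 467, -45, 94],
    [0, 0, 65, -300, 467, -45, 94],
    [0, 0, 65, -300, 467, -45, 94]
  ]
}}

```text
time: 1.4
ee_pos: [561.6, 95.8, 250.6]
eef_rot: [3.14, -0.001, 0.001]
force: [-1.0, 0.1, 0.6]
width: 94.3
```

{"op": "send_rows", "data": {
  "series": [
    [0, 0, 0, 0, 0, 0, 94],
    [0, 0, 0, 0, 0, 0, 94]
  ]
}}

```text
time: 1.65
ee_pos: [559.5, 101.6, 250.3]
eef_rot: [-3.141, -0.012, 0.001]
force: [-0.3, -0.0, -0.2]
width: 94.4
```

```bash
python3 - <<'E'
from h import *
import pickle
mv((520,-290,250,0))
c=robot.calibration('wrist'); im=robot.camera('wrist'); pickle.dump((c,im),open('w1.pkl','wb'))
save('w1.png',im,1.4); print(c['origin'],c['rotation'])
E
```

```text
t 1.6 at [559.5 101.6 250.3] yaw 0.4 w 94.4 F [-0.3 -0.  -0.2]
(520, -290, 250, 0) -> [-0.   0.   0.4] [-4.240e+01  3.912e+02  2.000e-01]
[558.92579213 179.36447772 429.9139833 ] [-0.27005144 -0.00159384  0.00633017]
```

View pics/w1.png

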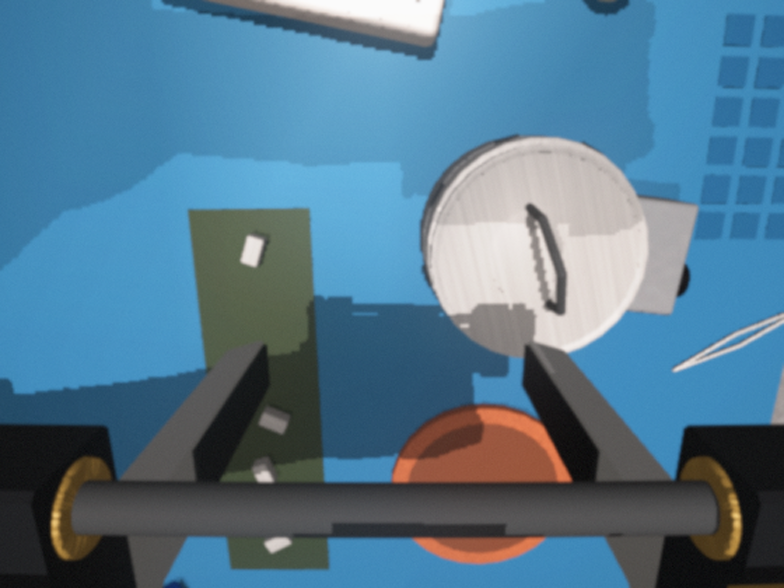

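Wrist view: lid outline centred near (538,247), with loop feet at (530,207) and (549,305). The nearest piece is at (253,250), and the other three are near (273,418), (263,470) and (278,545). Next comes a look to the right.

{"op": "send_rows", "data": {
  "series": [
    [0, 0, 0, -42, 60, 0, 94],
    [0, 0, 0, -42, 120, 0, 94],
    [0, 0, 0, -42, 180, 0, 94],
    [0, 0, 0, -42, 240, 0, 94],
    [0, 0, 0, -42, 300, 0, 94],
    [0, 0, 0, -42, 360, 0, 94],
    [0, 0, 0, -42, 391, 0, 94],
    [0, 0, 0, -42, 391, 0, 94],
    [0, 0, 0, -42, 391, 0, 94]
  ]
}}

```text
time: 2.82
ee_pos: [520.6, -289.7, 250.3]
eef_rot: [-3.141, -0.011, 0.0]
force: [-1.1, 0.3, -0.0]
width: 94.2
```

```bash
python3 - <<'E'
from h import *
import pickle
mv()
c1,i1=pickle.load(open('w1.pkl','rb'))
A=lambda x,y,z:at(c1,(x/1.4,y/1.4),z)
for e in [(427,246),(649,246),(538,137),(538,356)]: print('lid edge',A(*e,86))
f1,f2=A(530,207,88),A(549,305,88); print('feet',f1,f2,(f1+f2)/2,'dir',np.degrees(np.arctan2(*(f2-f1)[[1,0]])))
print('peak',A(563,270,137),'piece',A(253,249,14),'trivet',A(483,405,12),A(484,565,6))
c=robot.calibration('wrist'); im=robot.camera('wrist'); pickle.dump((c,im),open('w2.pkl','wb'))
save('w2.png',im,1.4)
E
```

```text
t 2.8 at [ 520.6 -289.7  250.3] yaw 0.4 w 94.2 F [-1.1  0.3 -0. ]
lid edge [580.7 115.6  86. ]
lid edge [729.5 116.9  86. ]
lid edge [649.3 186.   86. ]
lid edge [660.8  37.6  86. ]
feet [646.8 142.2  88. ] [664.8  75.8  88. ] [655.8 109.   88. ] dir -74.83253412939773
peak [655.9 111.7 137. ] piece [445.2  99.1  14. ] trivet [637.9 -39.5  12. ] [ 649.8 -218.8    6. ]
```

View pics/w2.png

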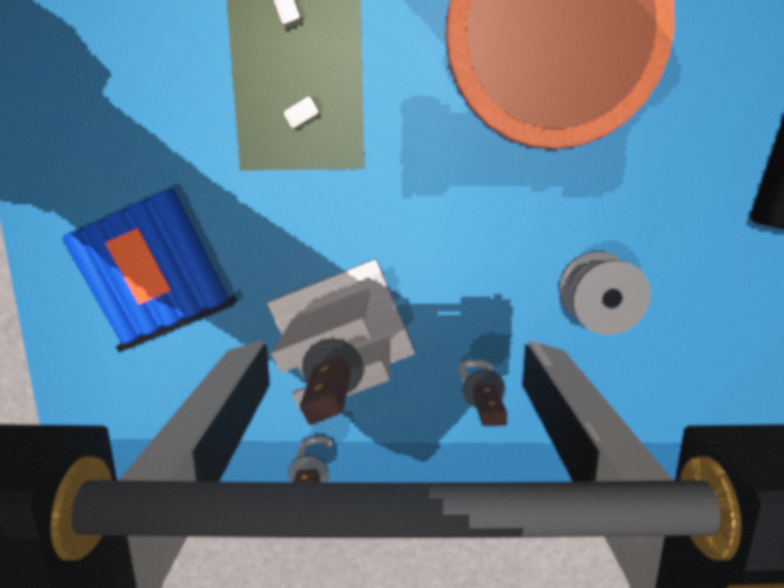

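The lid centre comes out near (655,112), and the loop's y-axis lies at about 105°/285°. In the wrist view the lifter guard is at (333,368), the stand base corners at (268,303), (378,261) and (413,354), and two pieces at (301,112) and (287,10). I'll measure the piece headings with code from a better spot.

{"op": "send_rows", "data": {
  "series": [
    [0, 0, 0, -35, -60, 0, 40],
    [0, 0, 0, -70, -120, 0, 40],
    [0, 0, 0, -70, -120, 0, 40],
    [0, 0, 0, -70, -120, 0, 40],
    [0, 0, 0, -70, -120, 0, 40]
  ]
}}

```text
time: 3.5
ee_pos: [450.1, -172.0, 250.7]
eef_rot: [3.141, 0.008, 0.001]
force: [0.6, -0.1, 1.4]
width: 47.7
```

```bash
cat >> h.py <<'E'
def pieces(c,im):
    h=cv2.cvtColor(im,cv2.COLOR_RGB2HSV); m=((h[:,:,1]<60)&(h[:,:,2]>95)).astype(np.uint8)
    out=[]
    for q in cv2.findContours(m,cv2.RETR_EXTERNAL,cv2.CHAIN_APPROX_NONE)[0]:
        P=np.array([at(c,p[0],14) for p in q])[:,:2].astype(np.float32)
        (x,y),(w,hh),a=cv2.minAreaRect(P)
        if not(380<x<520 and 8<min(w,hh)<26 and 16<max(w,hh)<38): continue
        if w<hh: a+=90
        out.append((round(x,1),round(y,1),'size %.0f x %.0f long axis %.0f'%(max(w,hh),min(w,hh),(a+90)%180-90), q[:,0].mean(0).round()))
    return out
E
python3 - <<'E'
from h import *
import pickle
mv()
for n in ('w1.pkl','w2.pkl'):
    for p in pieces(*pickle.load(open(n,'rb'))): print(n,p)
c=robot.calibration('wrist'); im=robot.camera('wrist'); pickle.dump((c,im),open('w3.pkl','wb'))
for p in pieces(c,im): print(p)
c2,_=pickle.load(open('w2.pkl','rb'))
A=lambda x,y,z:at(c2,(x/1.4,y/1.4),z)
a,b,e=A(268,303,2),A(378,261,2),A(413,354,2)
print('stand',a,b,e,np.linalg.norm(a-b),np.linalg.norm(e-b),'ctr',(a+e)/2,'dir AB',np.degrees(np.arctan2(*(b-a)[[1,0]])))
print('guard',A(333,368,89),'handle top',A(323,408,149),'trivet',A(561,148,12),A(446,35,6),A(675,35,6))
E
```

```text
t 3.5 at [ 450.1 -172.   250.7] yaw 0.3 w 47.7 F [ 0.6 -0.1  1.4]
w1.pkl (448.3, -186.2, 'size 27 x 18 long axis 29', array([198., 388.]))
w1.pkl (439.0, -110.0, 'size 21 x 16 long axis -69', array([187., 339.]))
w1.pkl (452.2, -56.7, 'size 23 x 14 long axis -25', array([195., 302.]))
w2.pkl (432.6, -492.3, 'size 30 x 11 long axis 48', array([213., 333.]))
w2.pkl (447.6, -469.1, 'size 33 x 13 long axis 19', array([224., 316.]))
w2.pkl (436.2, -422.3, 'size 19 x 9 long axis 74', array([213., 283.]))
(441.2, -503.7, 'size 23 x 9 long axis 40', array([275., 414.]))
stand [ 412.8 -341.     2. ] [ 506.6 -304.     2. ] [ 537.  -386.9    2. ] 100.83372451714754 88.2981879768775 ctr [ 474.9  -363.95    2.  ] dir AB 21.527067150662628
guard [ 477.5 -362.2   89. ] handle top [ 478.4 -361.5  149. ] trivet [ 648.5 -211.8   12. ] [ 557.7 -131.     6. ] [ 730.2 -127.9    6. ]
```

```bash
python3 - <<'E'
from h import *
import pickle
for n,pts in (('w3.pkl',[(449,-188),(440,-113),(452,-57)]),('w1.pkl',[(445,98)]),('w2.pkl',[(449,-188)])):
    c,im=pickle.load(open(n,'rb'))
    for p in pts:
        u,v=proj(c,(*p,14))[0].astype(int); w=im[max(v-22,0):v+22,u-22:u+22]
        g=cv2.cvtColor(w,cv2.COLOR_RGB2GRAY); s=cv2.cvtColor(w,cv2.COLOR_RGB2HSV)[:,:,1]
        t,m=cv2.threshold(g,0,255,cv2.THRESH_OTSU)
        cs=cv2.findContours(m,cv2.RETR_EXTERNAL,cv2.CHAIN_APPROX_NONE)[0]; q=max(cs,key=cv2.contourArea)[:,0]+[u-22,max(v-22,0)]
        P=np.array([at(c,k,14) for k in q])[:,:2].astype(np.float32); (x,y),(a,b),an=cv2.minAreaRect(P)
        if a<b: an+=90
        print(n,p,(u,v),'thr',t,'c',round(x,1),round(y,1),'%.0fx%.0f long %.0f'%(max(a,b),min(a,b),(an+90)%180-90))
c,im=pickle.load(open('w3.pkl','rb')); save('w3.png',im[:300,100:400],2)
mv((445,98.5,200,0))
E
```

```text
w3.pkl (449, -188) (np.int64(280), np.int64(189)) thr 172.0 c 448.3 -186.6 24x14 long 28
w3.pkl (440, -113) (np.int64(272), np.int64(122)) thr 185.0 c 439.6 -111.9 24x14 long -71
w3.pkl (452, -57) (np.int64(284), np.int64(67)) thr 192.0 c 451.9 -57.2 23x14 long -25
w1.pkl (445, 98) (np.int64(180), np.int64(178)) thr 157.0 c 443.6 97.7 23x14 long 71
w2.pkl (449, -188) (np.int64(214), np.int64(81)) thr 187.0 c 448.5 -186.4 24x14 long 30
t 3.5 at [ 450.  -172.2  250.5] yaw 0.3 w 43.5 F [0.2 0.4 0.5]
(445, 98.5, 200, 0) -> [ 0.  -0.   0.3] [  -3.8 -270.8   50.3]
```

```bash
python3 - <<'E'
from h import *
mv((439.6,-111.9,60,19),(439.6,-111.9,3,19))
E
```

```text
t 3.5 at [ 450.  -172.2  250.5] yaw 0.3 w 43.5 F [0.2 0.4 0.5]
(439.6, -111.9, 60, 19) -> [  0.    0.  -18.7] [-10.2 -60.5 190.5]
(439.6, -111.9, 3, 19) -> [  0.    0.  -18.7] [-10.2 -60.6 247.5]
```

{"op": "send_rows", "data": {
  "series": [
    [0, 0, -9, -10, -30, 50, 40],
    [0, 0, -19, -10, -60.5, 100, 40],
    [0, 0, -19, -10, -60.5, 150, 40],
    [0, 0, -19, -10, -60.5, 190, 40],
    [0, 0, -19, -10, -60.5, 220, 40],
    [0, 0, -19, -10, -60.5, 240, 40],
    [0, 0, -19, -10, -60.5, 247.5, 40],
    [0, 0, -19, -10, -60.5, 247.5, 40],
    [0, 0, -19, -10, -60.5, 247.5, 0],
    [0, 0, -19, -10, -60.5, 247.5, 0]
  ],
  "grip_force": 20
}}

```text
time: 4.8
ee_pos: [439.7, -110.9, 3.6]
eef_rot: [3.097, 0.527, 0.002]
force: [-0.0, 0.4, -0.8]
width: 23.3
```

{"op": "send_rows", "data": {
  "series": [
    [0, 0, 0, 0, 0, 0, 0],
    [0, 0, 0, 0, 0, 0, 0]
  ]
}}

```text
time: 5.05
ee_pos: [439.5, -110.9, 3.3]
eef_rot: [3.097, 0.527, 0.001]
force: [-1.2, 0.4, 7.2]
width: 13.9
```

```bash
python3 - <<'E'
from h import *
mv((439.6,-111.9,200,19),(460,345,200,19),(460,345,95,19))
E
```

```text
t 5.0 at [ 439.5 -110.9    3.3] yaw 19.3 w 13.9 F [-1.2  0.4  7.2]
(439.6, -111.9, 200, 19) -> [ 0.  -0.   0.3] [-1.000e-01  1.000e+00 -1.967e+02]
(460, 345, 200, 19) -> [ 0.  -0.   0.3] [ 170.3 -423.4 -196.6]
(460, 345, 95, 19) -> [ 0.  -0.   0.3] [ 170.2 -423.4  -91.6]
```

{"op": "send_rows", "data": {
  "series": [
    [0, 0, 0, 0, 0, -60, 0],
    [0, 0, 0, 10, -20, -120, 0],
    [0, 0, 0, 40, -75, -170, 0],
    [0, 0, 0, 62, -132, -200, 0],
    [0, 0, 0, 84, -190, -230, 0],
    [0, 0, 0, 106, -248, -247, 0],
    [0, 0, 0, 128, -305, -247, 0],
    [0, 0, 0, 147, -332, -247, 0],
    [0, 0, 0, 147, -332, -247, 0],
    [0, 0, 0, 147, -332, -247, 0]
  ]
}}

```text
time: 6.3
ee_pos: [468.0, 250.4, 249.7]
eef_rot: [3.096, 0.526, -0.001]
force: [0.3, -0.7, 0.3]
width: 13.8
```

```bash
python3 - <<'E'
from h import *
import pickle
mv()
c=robot.calibration('wrist'); im=robot.camera('wrist'); pickle.dump((c,im),open('w4.pkl','wb'))
save('w4.png',im,1.4)
E
```

```text
t 6.3 at [468.  250.4 249.7] yaw 19.3 w 13.8 F [ 0.3 -0.7  0.3]
```

View pics/w4.png

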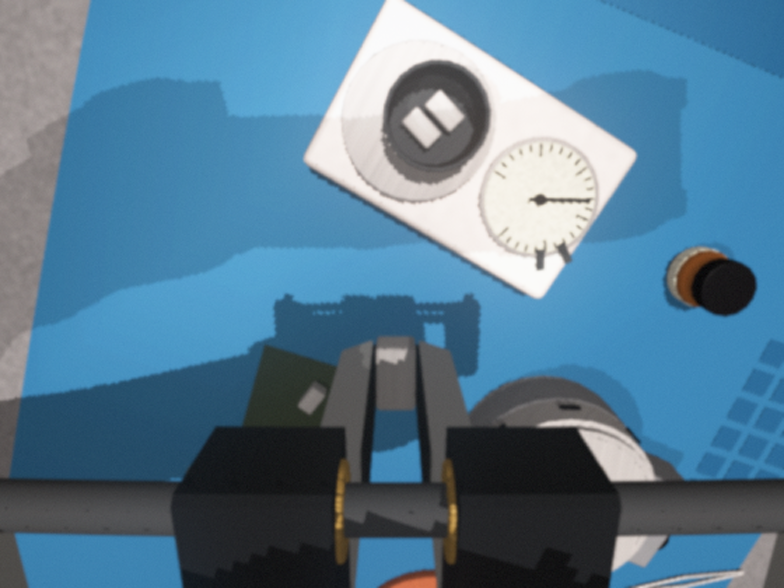

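Wrist view: two pieces are already in the crucible, whose rim is centred near (437,115). The pointer is at about (590,200) on a dial centred at (540,200), and the tabs are at (540,258) and (565,252). So three more pieces are needed.

```bash
cat >> h.py <<'E'
def dial(c,ctr,tip,t1,t2,pan):
    g=lambda p,z:at(c,(p[0]/1.4,p[1]/1.4),z)[:2]
    d,t,a,b,p=g(ctr,46),g(tip,46),g(t1,46),g(t2,46),pan
    an=lambda v:np.arctan2(v[1],v[0]); base=an(p-d)
    print('dial',d,'dist pan',np.linalg.norm(p-d),[round((base-an(q-d))%(2*np.pi),2) for q in (t,a,b)])
E
python3 - <<'E'
from h import *
import pickle
c,im=pickle.load(open('w4.pkl','rb'))
A=lambda x,y,z:at(c,(x/1.4,y/1.4),z)
for e in [(384,115),(491,115),(437,60),(437,170)]: print(A(*e,107))
cr=A(437,115,107); print(cr)
dial(c,(540,200),(590,200),(540,252),(562,247),cr[:2])
pan=[A(*e,60.5) for e in [(342,120),(495,120),(420,40),(420,202)]]; print('pan',pan, np.mean(pan,0))
mv((cr[0],cr[1],150,19.3),(cr[0],cr[1],88,19.3))
E
```

```text
[430.5 338.4 107. ]
[489.6 359.1 107. ]
[449.3 376.8 107. ]
[470.7 319.1 107. ]
[459.8 348.6 107. ]
dial [554. 323.] dist pan 97.6165969494942 [np.float64(2.54), np.float64(4.04), np.float64(3.61)]
pan [array([403.2, 328.2,  60.5]), array([500.1, 362.1,  60.5]), array([435.7, 392.2,  60.5]), array([471.2, 294. ,  60.5])] [452.55  344.125  60.5  ]
t 6.3 at [468.1 249.8 249.9] yaw 19.2 w 14.0 F [ 0.1 -0.6  1. ]
(np.float64(459.8), np.float64(348.6), 150, 19.3) -> [ 0.   0.  -0.1] [ 24.7 -96.   99.8]
(np.float64(459.8), np.float64(348.6), 88, 19.3) -> [ 0.   0.  -0.1] [ 24.7 -96.  161.8]
```

{"op": "send_rows", "data": {
  "series": [
    [0, 0, 0, 10, -50, 0, 0],
    [0, 0, 0, 25, -96, 20, 0],
    [0, 0, 0, 31, -96, 70, 0],
    [0, 0, 0, 31, -96, 110, 0],
    [0, 0, 0, 31, -96, 140, 0],
    [0, 0, 0, 31, -96, 143, 0],
    [0, 0, 0, 31, -96, 143, 0],
    [0, 0, 0, 31, -96, 143, 30],
    [0, 0, 0, 31, -96, 143, 30],
    [0, 0, 0, 31, -96, 60, 30]
  ]
}}

```text
time: 7.6
ee_pos: [463.9, 350.7, 167.4]
eef_rot: [3.093, 0.527, -0.008]
force: [0.7, 1.2, 1.6]
width: 30.2
```

```bash
python3 - <<'E'
from h import *
mv((470,250,200,0),(451.9,-57.2,60,65),(451.9,-57.2,3,65),(443.6,97.7,80,-19),(443.6,97.7,3,-19))
E
```

```text
t 7.6 at [463.9 350.7 167.4] yaw 19.3 w 30.2 F [0.7 1.2 1.6]
(470, 250, 200, 0) -> [ 0.2  0.3 19.3] [-27.8  97.1 -32.2]
(451.9, -57.2, 60, 65) -> [  0.    0.4 -45.7] [-145.7  380.6  109.3]
(451.9, -57.2, 3, 65) -> [  0.    0.4 -45.7] [-145.4  380.4  166.3]
(443.6, 97.7, 80, -19) -> [ 0.3  0.3 38.3] [-102.4  231.8   88.6]
(443.6, 97.7, 3, -19) -> [ 0.3  0.3 38.3] [-102.   231.5  165.6]
```

{"op": "send_rows", "data": {
  "series": [
    [0, 0, 10, -25, 58, -30, 40],
    [0, 0, 20, -50, 116, -40, 40],
    [0, 0, 30, -75, 174, -20, 40],
    [0, 0, 38, -100, 180, 0, 40],
    [0, 0, 38, -102, 195, 0, 40],
    [0, 0, 38, -102, 195, 0, 40],
    [0, 0, 38, -102, 195, 0, 40]
  ]
}}

```text
time: 8.48
ee_pos: [434.7, 135.1, 170.1]
eef_rot: [-3.1, 0.507, -0.002]
force: [-0.5, 0.7, 0.2]
width: 40.0
```

```bash
cat >> h.py <<'E'
def pc(c,im,p):
    u,v=proj(c,(*p,14))[0].astype(int); r=30; w=im[max(v-r,0):v+r,max(u-r,0):u+r]
    g=cv2.cvtColor(w,cv2.COLOR_RGB2GRAY); t,m=cv2.threshold(g,0,255,cv2.THRESH_OTSU)
    for q in cv2.findContours(m,cv2.RETR_EXTERNAL,cv2.CHAIN_APPROX_NONE)[0]:
        q=q[:,0]+[max(u-r,0),max(v-r,0)]
        if len(q)<12: continue
        P=np.array([at(c,k,14) for k in q])[:,:2].astype(np.float32); (x,y),(a,b),an=cv2.minAreaRect(P)
        if a<b: an+=90
        print(p,(u,v),'c',round(x,1),round(y,1),'%.0fx%.0f long %.0f'%(max(a,b),min(a,b),(an+90)%180-90))
E
python3 - <<'E'
from h import *
mv((443.6,97.7,60,-19),(443.6,97.7,3,-19))
for n in ('wrist','scene','side'):
    c=robot.calibration(n); im=robot.camera(n); print(n); pc(c,im,(443.6,97.7)); pc(c,im,(451.9,-57.2))
E
```

```text
t 8.5 at [434.7 135.1 170.1] yaw -18.6 w 40.0 F [-0.5  0.7  0.2]
(443.6, 97.7, 60, -19) -> [-0.  -0.1  0.4] [ 20.3  32.7 110.1]
(443.6, 97.7, 3, -19) -> [-0.  -0.1  0.4] [ 20.3  32.7 167.1]
wrist
(443.6, 97.7) (np.int64(303), np.int64(226)) c 459.1 67.8 12x7 long 74
(443.6, 97.7) (np.int64(303), np.int64(226)) c 445.2 106.5 55x41 long -19
(451.9, -57.2) (np.int64(356), np.int64(356)) c 432.8 -88.2 44x1 long -19
(451.9, -57.2) (np.int64(356), np.int64(356)) c 471.5 -100.3 8x4 long 34
(451.9, -57.2) (np.int64(356), np.int64(356)) c 430.0 -50.9 19x12 long -78
(451.9, -57.2) (np.int64(356), np.int64(356)) c 466.2 -45.6 45x40 long 74
scene
(443.6, 97.7) (np.int64(340), np.int64(241)) c 446.4 101.6 30x18 long 63
(443.6, 97.7) (np.int64(340), np.int64(241)) c 431.1 90.2 260x141 long 26
(451.9, -57.2) (np.int64(287), np.int64(221)) c 547.3 -25.8 183x84 long -89
(451.9, -57.2) (np.int64(287), np.int64(221)) c 455.8 -54.7 32x28 long 60
(451.9, -57.2) (np.int64(287), np.int64(221)) c 386.6 -129.7 140x118 long -55
side
(443.6, 97.7) (np.int64(216), np.int64(229)) c 451.1 116.4 251x164 long 46
(443.6, 97.7) (np.int64(216), np.int64(229)) c 481.4 259.1 14x10 long -39
(451.9, -57.2) (np.int64(261), np.int64(254)) c 379.0 -94.9 50x33 long -48
(451.9, -57.2) (np.int64(261), np.int64(254)) c 449.2 -62.1 30x26 long -21
(451.9, -57.2) (np.int64(261), np.int64(254)) c 486.7 43.0 17x9 long 77
(451.9, -57.2) (np.int64(261), np.int64(254)) c 504.7 -38.5 140x97 long 42
(451.9, -57.2) (np.int64(261), np.int64(254)) c 491.5 74.8 26x9 long -48
```

{"op": "send_rows", "data": {
  "series": [
    [0, 0, 0, 20, 33, 55, 40],
    [0, 0, 0, 20, 33, 110, 40],
    [0, 0, 0, 20, 33, 145, 40],
    [0, 0, 0, 20, 33, 167, 40],
    [0, 0, 0, 20, 33, 167, 40],
    [0, 0, 0, 20, 33, 167, 0],
    [0, 0, 0, 20, 33, 167, 0],
    [0, 0, 0, 20, 33, 167, 0],
    [0, 0, 0, 20, 33, 167, 0]
  ]
}}

```text
time: 9.75
ee_pos: [442.4, 96.7, 2.6]
eef_rot: [-3.1, 0.509, -0.0]
force: [0.5, 1.7, 1.9]
width: 13.9
```

```bash
python3 - <<'E'
from h import *
mv((443.6,97.7,180,-19),(455,342,180,-19),(455,342,108,-19))
E
```

```text
t 9.8 at [442.4  96.7   2.6] yaw -18.7 w 13.9 F [0.5 1.7 1.9]
(443.6, 97.7, 180, -19) -> [-0.  -0.   0.3] [   0.9   -1.4 -177.4]
(455, 342, 180, -19) -> [-0.  -0.   0.3] [ -66.5 -236.5 -177.3]
(455, 342, 108, -19) -> [-0.  -0.   0.3] [ -66.5 -236.5 -105.3]
```

{"op": "send_rows", "data": {
  "series": [
    [0, 0, 0, 0, 0, -60, 0],
    [0, 0, 0, 0, 0, -120, 0],
    [0, 0, 0, -17, -57, -150, 0],
    [0, 0, 0, -33, -114, -177, 0],
    [0, 0, 0, -50, -171, -177, 0],
    [0, 0, 0, -66.5, -228, -177, 0],
    [0, 0, 0, -66.5, -236.5, -140, 0],
    [0, 0, 0, -66.5, -236.5, -105, 0],
    [0, 0, 0, -66.5, -236.5, -105, 0],
    [0, 0, 0, -66.5, -236.5, -105, 0]
  ]
}}

```text
time: 11.0
ee_pos: [455.6, 341.9, 108.8]
eef_rot: [-3.099, 0.51, -0.001]
force: [0.0, 0.3, -0.5]
width: 13.6
```

{"op": "send_rows", "data": {
  "series": [
    [0, 0, 0, 0, 0, 0, 30],
    [0, 0, 0, 0, 0, 0, 30],
    [0, 0, 0, 0, 0, -60, 30],
    [0, 0, 0, 0, 40, -85, 30],
    [0, 0, 0, 0, 90, -85, 30],
    [0, 0, 0, 0, 90, -85, 30],
    [0, 0, 0, 0, 90, -85, 30]
  ]
}}

```text
time: 11.88
ee_pos: [426.3, 257.2, 193.0]
eef_rot: [-3.099, 0.509, -0.001]
force: [-1.4, 0.8, 0.2]
width: 29.7
```

```bash
python3 - <<'E'
from h import *
mv((451.9,-57.2,120,65),(451.9,-57.2,120,-25+90),(451.9,-57.2,3,65))
c=robot.calibration('wrist'); im=robot.camera('wrist')
save('w5.png',im[:300],1.4)
c=robot.calibration('scene'); im=robot.camera('scene'); pc(c,im,(451.9,-57.2))
E
```

```text
t 11.9 at [426.3 257.2 193. ] yaw -18.7 w 29.7 F [-1.4  0.8  0.2]
(451.9, -57.2, 120, 65) -> [ -0.   -0.1 -83.7] [124.8 289.7  72.7]
(451.9, -57.2, 120, 65) -> [ -0.   -0.1 -83.7] [124.8 289.7  72.7]
(451.9, -57.2, 3, 65) -> [ -0.   -0.1 -83.7] [124.8 289.8 189.7]
(451.9, -57.2) (np.int64(287), np.int64(221)) c 547.6 -24.1 181x83 long -89
(451.9, -57.2) (np.int64(287), np.int64(221)) c 455.1 -55.2 27x27 long -26
(451.9, -57.2) (np.int64(287), np.int64(221)) c 388.1 -111.2 175x151 long -58
```

View pics/w5.png

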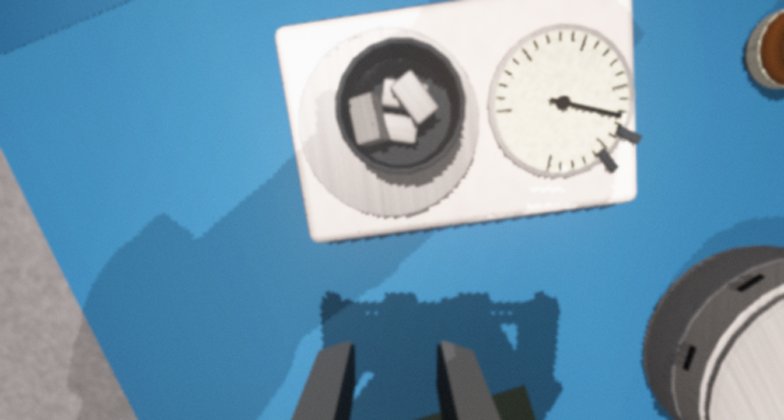

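Four pieces are in the crucible, and the pointer tip (622,115) stands just short of the first tab (627,135). One more piece is needed.

{"op": "send_rows", "data": {
  "series": [
    [0, 0, -10, 25, 55, 0, 40],
    [0, 0, -20, 50, 110, 0, 40],
    [0, 0, -30, 75, 165, 0, 40],
    [0, 0, -40, 95, 220, 0, 40],
    [0, 0, -50, 115, 270, 0, 40],
    [0, 0, -60, 125, 290, 20, 40],
    [0, 0, -70, 125, 290, 60, 40],
    [0, 0, -80, 125, 290, 80, 40],
    [0, 0, -83.7, 125, 290, 100, 40],
    [0, 0, -83.7, 125, 290, 100, 40]
  ]
}}

```text
time: 13.22
ee_pos: [451.3, -58.2, 91.4]
eef_rot: [-2.649, -1.687, 0.004]
force: [0.0, -0.4, 0.4]
width: 40.0
```

```bash
python3 - <<'E'
from h import *
mv((451.9,-57.2,3,65))
E
```

```text
t 13.2 at [451.3 -58.2  91.4] yaw 65.0 w 40.0 F [ 0.  -0.4  0.4]
(451.9, -57.2, 3, 65) -> [-0.1  0.1 -0. ] [ 1.3  0.3 88.4]
```

{"op": "send_rows", "data": {
  "series": [
    [0, 0, 0, 1, 0, 50, 40],
    [0, 0, 0, 1, 0, 80, 40],
    [0, 0, 0, 1, 0, 88.5, 40],
    [0, 0, 0, 1, 0, 88.5, 40],
    [0, 0, 0, 1, 0, 88.5, 0],
    [0, 0, 0, 1, 0, 88.5, 0],
    [0, 0, 0, 1, 0, 88.5, 0],
    [0, 0, 0, 1, 0, 88.5, 0]
  ]
}}

```text
time: 14.22
ee_pos: [452.4, -57.2, 4.4]
eef_rot: [2.649, 1.688, 0.001]
force: [-1.9, 0.5, 9.5]
width: 13.4
```

```bash
python3 - <<'E'
from h import *
mv((451.9,-57.2,200,65),(468,342,200,65),(468,342,108,65))
E
```

```text
t 14.2 at [452.4 -57.2   4.4] yaw 65.0 w 13.4 F [-1.9  0.5  9.5]
(451.9, -57.2, 200, 65) -> [ 0. -0.  0.] [-1.000e-01 -4.000e-01 -1.956e+02]
(468, 342, 200, 65) -> [ 0. -0.  0.] [ 368.5 -154.4 -195.5]
(468, 342, 108, 65) -> [ 0. -0.  0.] [ 368.5 -154.5 -103.5]
```

{"op": "send_rows", "data": {
  "series": [
    [0, 0, 0, 0, 0, -60, 0],
    [0, 0, 0, 0, 0, -120, 0],
    [0, 0, 0, 50, -21, -150, 0],
    [0, 0, 0, 105, -44, -180, 0],
    [0, 0, 0, 160, -67, -180, 0],
    [0, 0, 0, 215, -90, -180, 0],
    [0, 0, 0, 270, -113, -180, 0],
    [0, 0, 0, 325, -136, -180, 0],
    [0, 0, 0, 368.5, -154.5, -150, 0],
    [0, 0, 0, 368.5, -154.5, -125, 0]
  ]
}}

```text
time: 15.48
ee_pos: [466.5, 345.5, 127.6]
eef_rot: [-2.645, -1.694, 0.001]
force: [-0.2, -0.7, -0.9]
width: 13.6
```

{"op": "send_rows", "data": {
  "series": [
    [0, 0, 0, 0, 0, 21, 0],
    [0, 0, 0, 0, 0, 21, 0],
    [0, 0, 0, 0, 0, 21, 30],
    [0, 0, 0, 0, 0, 21, 30],
    [0, 0, 0, 0, 0, -40, 30],
    [0, 0, 0, -20, 50, -60, 30],
    [0, 0, 0, -40, 100, -60, 30],
    [0, 0, 0, -40, 100, -60, 30],
    [0, 0, 0, -40, 100, -60, 30]
  ]
}}

```text
time: 16.6
ee_pos: [541.2, 263.9, 189.3]
eef_rot: [-2.649, -1.688, -0.001]
force: [-1.0, 0.6, 0.6]
width: 29.7
```

```bash
python3 - <<'E'
from h import *
import pickle
mv()
c=robot.calibration('wrist'); im=robot.camera('wrist')
pickle.dump((c,im),open('w6.pkl','wb'))
save('w6.png',im,1.4)
E
```

```text
t 16.6 at [541.2 263.9 189.3] yaw 65.0 w 29.7 F [-1.   0.6  0.6]
```

View pics/w6.png

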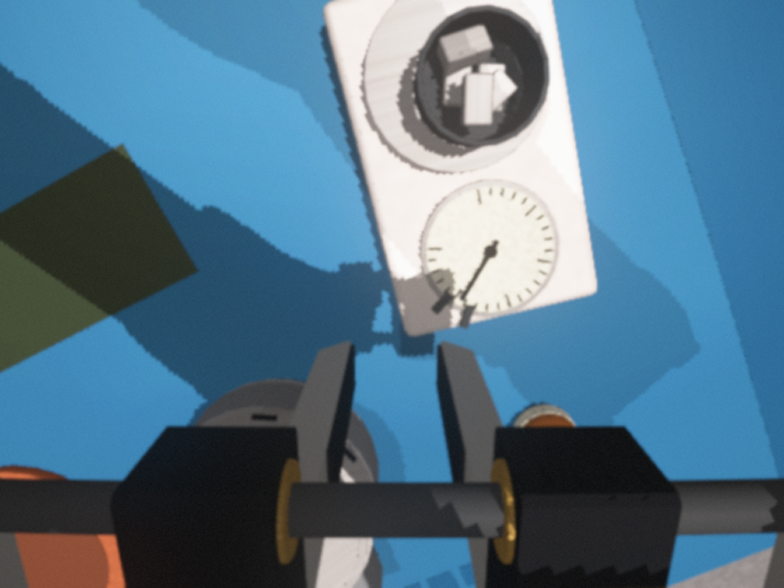

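Five pieces are in the crucible. The pointer tip (462,300) lies between the tabs (443,302) and (467,315), so the weighing is done. Next I'll fetch the lifter.

```bash
python3 - <<'E'
from h import *
mv((480,-290,250,-68.5))
E
```

```text
t 16.6 at [540.9 264.4 189.2] yaw 65.1 w 29.9 F [-1.1  0.4 -0.3]
(480, -290, 250, -68.5) -> [ -0.    0.  133.6] [-528.4  178.4  -61.1]
```

{"op": "send_rows", "data": {
  "series": [
    [0, 0, 10, -20, 5, -60, 50],
    [0, 0, 20, -70, 24, -60, 50],
    [0, 0, 30, -120, 40, -60, 50],
    [0, 0, 40, -170, 57, -60, 50],
    [0, 0, 50, -220, 74, -60, 50],
    [0, 0, 60, -270, 91, -60, 50],
    [0, 0, 70, -320, 108, -60, 50],
    [0, 0, 80, -370, 125, -60, 50],
    [0, 0, 90, -420, 142, -60, 50],
    [0, 0, 100, -470, 159, -60, 50]
  ]
}}

```text
time: 17.9
ee_pos: [487.3, -229.8, 249.2]
eef_rot: [-2.994, 0.949, -0.001]
force: [0.8, -0.3, 0.0]
width: 50.1
```

```bash
python3 - <<'E'
from h import *
mv((480,-290,250,-68.5))
E
```

```text
t 17.9 at [ 487.3 -229.8  249.2] yaw -35.2 w 50.1 F [ 0.8 -0.3  0. ]
(480, -290, 250, -68.5) -> [-0.1  0.  33.3] [28.7 53.4 -0.8]
```

{"op": "send_rows", "data": {
  "series": [
    [0, 0, 10, 15, 50, 0, 50],
    [0, 0, 20, 30, 100, 0, 50],
    [0, 0, 30, 45, 140, 0, 50],
    [0, 0, 33.3, 62, 178, 0, 50],
    [0, 0, 33.3, 62, 189, 0, 50],
    [0, 0, 33.3, 62, 189, 0, 50],
    [0, 0, 33.3, 62, 189, 0, 50]
  ]
}}

```text
time: 18.77
ee_pos: [430.5, -418.6, 249.0]
eef_rot: [-2.602, 1.759, -0.0]
force: [0.6, 0.8, 0.1]
width: 50.1
```

```bash
python3 - <<'E'
from h import *
import pickle
mv()
c=robot.calibration('wrist'); im=robot.camera('wrist')
pickle.dump((c,im),open('w7.pkl','wb'))
u,v=proj(c,(477,-362,149))[0].astype(int); print(u,v)
x0,y0=max(u-100,0),max(v-75,0); print(x0,y0); save('w7.png',im[y0:y0+150,x0:x0+200],4)
E
```

```text
t 18.8 at [ 430.5 -418.6  249. ] yaw -68.1 w 50.1 F [0.6 0.8 0.1]
234 124
134 49
```

View pics/w7.png

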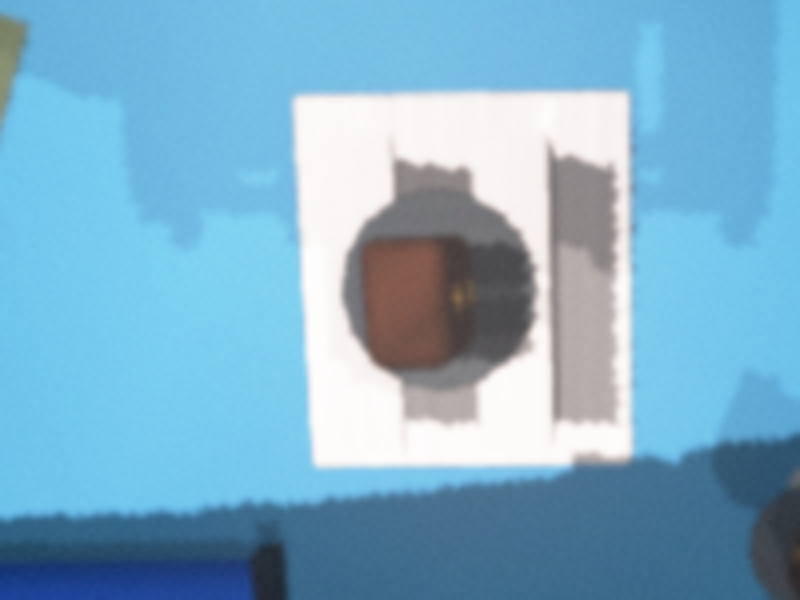

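```bash
python3 - <<'E'
from h import *
import pickle
c,im=pickle.load(open('w7.pkl','rb'))
A=lambda x,y,z:at(c,(134+x/4,49+y/4),z)
t=A(403,303,149); g=A(439.5,287.5,89); print('handle top',t,'guard',g)
a,b=A(395,140,85),A(403,440,85); print('left gap edge',a,b,np.linalg.norm(a-b),np.degrees(np.arctan2(*(a-b)[[1,0]])))
r1,r2=A(470,165,85),A(478,425,85); print('right gap edge',r1,r2,np.degrees(np.arctan2(*(r1-r2)[[1,0]])))
q=[A(295,95,2),A(630,92,2),A(632,463,2),A(315,466,2)]; print('base',q,np.mean(q,0), np.degrees(np.arctan2(*(q[1]-q[2])[[1,0]])))
e=[A(362,237,149),A(370,368,149)]; print('handle side',e,np.degrees(np.arctan2(*(e[0]-e[1])[[1,0]])))
x,y=(t+g)[:2]/2
mv((x,y,190,-68.5),(x,y,102,-68.5),(x,y,150,-68.5))
E
```

```text
handle top [ 476.8 -362.5  149. ] guard [ 477.5 -363.    89. ]
left gap edge [ 503.2 -342.7   85. ] [ 442.  -366.8   85. ] 65.77423507727019 21.49406635552841
right gap edge [ 504.4 -359.8   85. ] [ 451.6 -381.6   85. ] 22.434692052718223
base [array([ 504.5, -302.3,    2. ]), array([ 538.5, -385.9,    2. ]), array([ 445.6, -424.4,    2. ]), array([ 411.1, -340.4,    2. ])] [ 474.925 -363.25     2.   ] 22.510296161860996
handle side [array([ 485.1, -351.6,  149. ]), array([ 463.5, -360.9,  149. ])] 23.2945632538943
t 18.8 at [ 430.6 -418.7  249.1] yaw -68.1 w 50.1 F [-0.2 -1.   0.6]
(np.float64(477.15), np.float64(-362.75), 190, -68.5) -> [-0.   0.   0.4] [-34.5 -64.   59.1]
(np.float64(477.15), np.float64(-362.75), 102, -68.5) -> [-0.   0.   0.4] [-34.5 -63.9 147.1]
(np.float64(477.15), np.float64(-362.75), 150, -68.5) -> [-0.   0.   0.4] [-34.5 -64.   99.1]
```

{"op": "send_rows", "data": {
  "series": [
    [0, 0, 0, -17, -32, 0, 50],
    [0, 0, 0, -34.5, -64, 30, 50],
    [0, 0, 0, -34.5, -64, 60, 50],
    [0, 0, 0, -34.5, -64, 90, 50],
    [0, 0, 0, -34.5, -64, 115, 50],
    [0, 0, 0, -34.5, -64, 135, 50],
    [0, 0, 0, -34.5, -64, 148, 50],
    [0, 0, 0, -34.5, -64, 148, 50],
    [0, 0, 0, -34.5, -64, 148, 50],
    [0, 0, 0, -34.5, -64, 148, 0]
  ],
  "grip_force": 45
}}

```text
time: 20.08
ee_pos: [476.5, -364.6, 101.7]
eef_rot: [-2.6, 1.763, -0.002]
force: [0.1, -0.4, -0.3]
width: 43.5
```

{"op": "send_rows", "data": {
  "series": [
    [0, 0, 0, 0, 0, 0, 0],
    [0, 0, 0, 0, 0, 0, 0],
    [0, 0, 0, 0, 0, 0, 0],
    [0, 0, 0, 0, 0, 0, 0]
  ]
}}

```text
time: 20.58
ee_pos: [476.2, -364.4, 101.1]
eef_rot: [-2.6, 1.763, -0.0]
force: [-0.4, 0.6, 1.4]
width: 15.9
```

```bash
python3 - <<'E'
from h import *
mv()
E
```

```text
t 20.6 at [ 476.2 -364.4  101.1] yaw -68.3 w 15.9 F [-0.4  0.6  1.4]
```

{"op": "send_rows", "data": {
  "series": [
    [0, 0, 0, 0, 0, -15, 0],
    [0, 0, 0, 0, 0, -35, 0],
    [0, 0, 0, 0, 0, -60, 0],
    [0, 0, 0, 0, 0, -90, 0],
    [0, 0, 0, 0, 0, -120, 0],
    [0, 0, 0, 0, 0, -150, 0],
    [0, 0, 0, 0, 0, -150, 0],
    [0, 0, 0, 0, 0, -150, 0]
  ]
}}

```text
time: 21.58
ee_pos: [476.1, -364.2, 251.1]
eef_rot: [-2.6, 1.763, -0.0]
force: [1.6, 0.4, -1.7]
width: 15.8
```

```bash
python3 - <<'E'
from h import *
mv()
s=robot.observe(); p=s['ee_pos']; o=p-[0,0,81]
ims=[]
for n in ('side','scene'):
    c=robot.calibration(n); im=robot.camera(n); u,v=proj(c,o+[0,0,20])[0].astype(int); x0,y0=max(u-50,0),max(v-56,0); print(n,x0,y0,proj(c,[o,o+[0,0,81]]).round(1).tolist(), proj(c,[o+[14.8,6,12],o+[-14.8,-6,12]]).round(1).tolist())
    ims.append(cv2.resize(im[y0:y0+112,x0:x0+100],(400,448),interpolation=cv2.INTER_CUBIC))
save('hook.png',np.hstack(ims))
E
```

```text
t 21.6 at [ 476.1 -364.2  251.1] yaw -68.3 w 15.8 F [ 1.6  0.4 -1.7]
side 332 194 [[381.2, 258.5], [385.9, 225.0]] [[383.5, 248.6], [380.1, 259.1]]
scene 140 80 [[191.6, 142.8], [187.3, 114.8]] [[188.6, 141.3], [193.4, 136.4]]
```

View pics/hook.png

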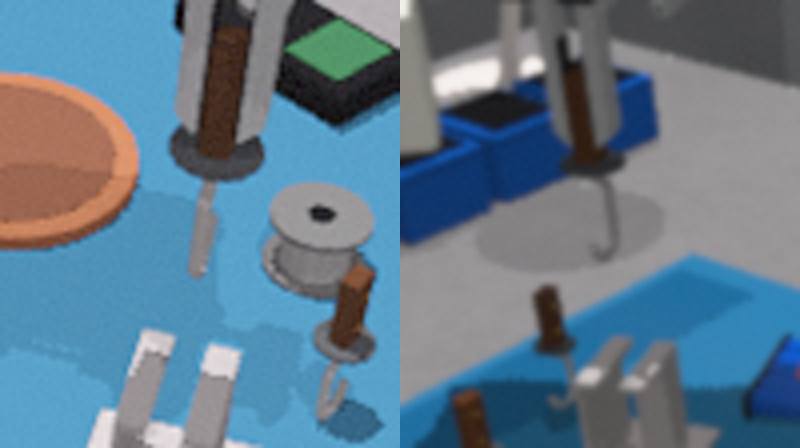

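The hook opens to the left in the scene view, which is the +22° direction. I'll carry the lifter to the robot side of the loop.

```bash
python3 - <<'E'
from h import *
mv((608.2,99,251,-75),(608.2,99,186,-75))
E
```

```text
t 21.7 at [ 476.  -364.1  250.5] yaw -68.3 w 15.7 F [-0.2  0.1 -1.4]
(608.2, 99, 251, -75) -> [0.  0.  6.7] [-381.3 -294.2   -0.4]
(608.2, 99, 186, -75) -> [0.  0.  6.7] [-381.2 -294.2   64.6]
```

{"op": "send_rows", "data": {
  "series": [
    [0, 0, 1, -30, -23, 0, 0],
    [0, 0, 2, -75, -58, 0, 0],
    [0, 0, 3, -120, -93, 0, 0],
    [0, 0, 4, -165, -127, 0, 0],
    [0, 0, 5, -210, -162, 0, 0],
    [0, 0, 6, -255, -197, 0, 0],
    [0, 0, 6.7, -300, -231, 0, 0],
    [0, 0, 6.7, -340, -263, 0, 0],
    [0, 0, 6.7, -370, -285, 0, 0],
    [0, 0, 6.7, -381, -294, 0, 0]
  ]
}}

```text
time: 22.92
ee_pos: [608.3, 100.7, 250.0]
eef_rot: [2.494, -1.908, -0.001]
force: [0.1, 0.5, -2.0]
width: 15.9
```

{"op": "send_rows", "data": {
  "series": [
    [0, 0, 0, 0, 0, 15, 0],
    [0, 0, 0, 0, 0, 35, 0],
    [0, 0, 0, 0, 0, 55, 0],
    [0, 0, 0, 0, 0, 64, 0],
    [0, 0, 0, 0, 0, 64, 0],
    [0, 0, 0, 0, 0, 64, 0]
  ]
}}

```text
time: 23.68
ee_pos: [608.7, 98.2, 187.5]
eef_rot: [-2.492, 1.912, -0.001]
force: [0.3, -0.3, -0.6]
width: 15.7
```

```bash
python3 - <<'E'
from h import *
import pickle
mv((656.5,112,186,-75))
ims=[]
for n in ('wrist','side'):
    c=robot.calibration(n); im=robot.camera(n); pickle.dump((c,im),open('h_'+n+'.pkl','wb'))
    u,v=proj(c,(640,108,125))[0].astype(int); w,h=(140,105) if n=='wrist' else (70,52)
    x0,y0=max(min(u-w,560-2*w),0),max(min(v-h,420-2*h),0); print(n,u,v,x0,y0,400/(2*w))
    ims.append(cv2.resize(im[y0:y0+2*h,x0:x0+2*w],(400,300),interpolation=cv2.INTER_CUBIC))
save('ins.png',np.hstack(ims),1)
E
```

```text
t 23.7 at [608.7  98.2 187.5] yaw -75.0 w 15.7 F [ 0.3 -0.3 -0.6]
(656.5, 112, 186, -75) -> [-0. -0.  0.] [ -0.9 -49.8   1.5]
wrist 280 175 140 70 1.4285714285714286
side 265 162 195 110 2.857142857142857
```

View pics/ins.png

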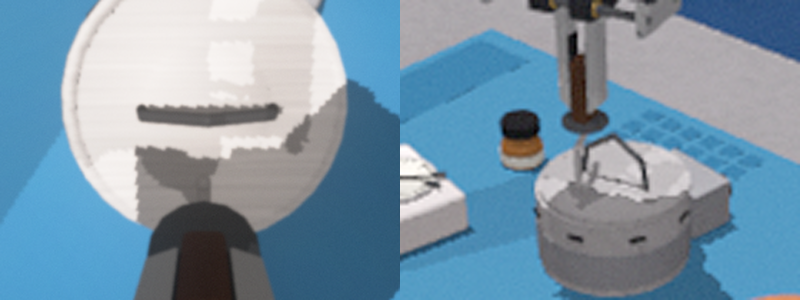

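The wrist crop shows the loop lying square ahead of the hook: shoulders at (137,112) and (280,110), lid rim from x 63 to 345. Checking the lateral offset now.

```bash
python3 - <<'E'
from h import *
import pickle
c,im=pickle.load(open('h_wrist.pkl','rb'))
s=1.4286
A=lambda x,y,z:at(c,(140+x/s,70+y/s),z)
p=np.array([608.7,98.2]); tx=np.array([np.cos(np.radians(-75)),np.sin(np.radians(-75))]); ly=np.array([np.cos(np.radians(15)),np.sin(np.radians(15))])
for n,q in [('shoulderL',A(137,107,117)),('shoulderR',A(280,105,117)),('mid peak',A(208,118,137)),('lid L',A(63,97,86)),('lid R',A(346,97,86)),('lid bottom',A(204,232,86)),('tip',A(200,190,124)),('guard L',A(149,225,172)),('guard R',A(261,225,172))]:
    v=q[:2]-p; print(n,q,'tool x %.1f  hook x %.1f'%(v@tx,v@ly))
E
```

```text
shoulderL [651.1 141.5 117. ] tool x -30.9  hook x 52.2
shoulderR [669.1  77.8 117. ] tool x 35.3  hook x 53.1
mid peak [656.9 109.2 137. ] tool x 1.8  hook x 49.4
lid L [642.3 182.7  86. ] tool x -72.9  hook x 54.3
lid R [680.2  40.8  86. ] tool x 73.9  hook x 54.2
lid bottom [589.8  92.9  86. ] tool x 0.2  hook x -19.6
tip [622.  103.6 124. ] tool x -1.8  hook x 14.2
guard L [615.7 121.8 172. ] tool x -21.0  hook x 12.9
guard R [626.7  80.4 172. ] tool x 21.9  hook x 12.8
```

{"op": "send_rows", "data": {
  "series": [
    [0, 0, 0, 0.5, -5, 1, 0],
    [0, 0, 0, 1, -13, 1, 0],
    [0, 0, 0, 1, -22, 1, 0],
    [0, 0, 0, 1, -31, 1, 0],
    [0, 0, 0, 1, -40, 1, 0],
    [0, 0, 0, 1, -47, 1, 0],
    [0, 0, 0, 1, -52, 1, 0],
    [0, 0, 0, 1, -52, 1, 0],
    [0, 0, 0, 1, -52, 1, 0]
  ]
}}

```text
time: 24.9
ee_pos: [658.7, 110.8, 186.0]
eef_rot: [2.492, -1.912, -0.0]
force: [0.2, -0.2, -1.5]
width: 15.6
```

```bash
python3 - <<'E'
from h import *
mv()
ims=[]
for n in ('scene','side'):
    c=robot.calibration(n); im=robot.camera(n)
    u,v=proj(c,(655,112,120))[0].astype(int); w,h=(60,45)
    x0,y0=u-w,v-h
    ims.append(cv2.resize(im[y0:y0+2*h,x0:x0+2*w],(400,300),interpolation=cv2.INTER_CUBIC))
save('ins2.png',np.hstack(ims),1)
E
```

```text
t 24.9 at [658.7 110.8 186. ] yaw -75.0 w 15.6 F [ 0.2 -0.2 -1.5]
```

View pics/ins2.png

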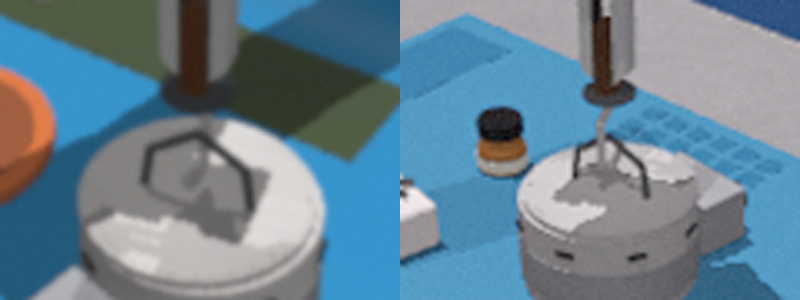

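The hook shank passes through the loop under the peak in both views and there is no contact force. Now a slow lift.

{"op": "send_rows", "data": {
  "series": [
    [0, 0, 0, 0, 0, -4, 0],
    [0, 0, 0, 0, 0, -8, 0],
    [0, 0, 0, 0, 0, -12, 0],
    [0, 0, 0, 0, 0, -16, 0],
    [0, 0, 0, 0, 0, -19, 0],
    [0, 0, 0, 0, 0, -21, 0],
    [0, 0, 0, 0, 0, -23, 0],
    [0, 0, 0, 0, 0, -25, 0],
    [0, 0, 0, 0, 0, -27, 0],
    [0, 0, 0, 0, 0, -29, 0]
  ]
}}

```text
time: 26.25
ee_pos: [658.8, 110.9, 215.0]
eef_rot: [2.493, -1.912, -0.0]
force: [0.1, 0.1, -5.1]
width: 15.6
```

```bash
python3 - <<'E'
from h import *
mv()
ims=[]
for n in ('scene','side'):
    c=robot.calibration(n); im=robot.camera(n)
    u,v=proj(c,(655,112,110))[0].astype(int); w,h=(60,45)
    x0,y0=u-w,v-h
    ims.append(cv2.resize(im[y0:y0+2*h,x0:x0+2*w],(400,300),interpolation=cv2.INTER_CUBIC))
save('ins3.png',np.hstack(ims),1)
E
```

```text
t 26.2 at [658.8 110.9 215. ] yaw -75.0 w 15.6 F [ 0.1  0.1 -5.1]
```

{"op": "send_rows", "data": {
  "series": [
    [0, 0, 0, 0, 0, -3, 0],
    [0, 0, 0, 0, 0, -7, 0],
    [0, 0, 0, 0, 0, -11, 0],
    [0, 0, 0, 0, 0, -15, 0],
    [0, 0, 0, 2, 0.7, -18, 0],
    [0, 0, 0, 6, 2, -20, 0],
    [0, 0, 0, 12, 4, -20, 0],
    [0, 0, 0, 20, 6.6, -20, 0],
    [0, 0, 0, 30, 9.8, -20, 0],
    [0, 0, 0, 41, 13.4, -20, 0]
  ]
}}

```text
time: 27.6
ee_pos: [656.4, 66.9, 234.9]
eef_rot: [2.492, -1.912, 0.0]
force: [0.6, 0.0, -4.7]
width: 15.9
```

{"op": "send_rows", "data": {
  "series": [
    [0, 0, 0, 12, 4, 0, 0],
    [0, 0, 0, 24, 8, 0, 0],
    [0, 0, 0, 36, 12, 0, 0],
    [0, 0, 0, 48, 16, 0, 0],
    [0, 0, 0, 60, 20, 0, 0],
    [0, 0, 0, 72, 24, 0, 0],
    [0, 0, 0, 84, 28, 0, 0],
    [0, 0, 0, 96, 32, 0, 0],
    [0, 0, 0, 108, 36, 0, 0],
    [0, 0, 0, 120, 39, 0, 0]
  ]
}}

```text
time: 28.85
ee_pos: [649.9, -59.0, 235.0]
eef_rot: [2.493, -1.912, 0.0]
force: [-0.0, -0.5, -5.2]
width: 15.8
```

```bash
python3 - <<'E'
from h import *
mv((646,-128,235,-75))
E
```

```text
t 28.9 at [649.9 -59.  235. ] yaw -75.0 w 15.8 F [-0.  -0.5 -5.2]
(646, -128, 235, -75) -> [ 0. -0.  0.] [65.6 21.6  0. ]
```

{"op": "send_rows", "data": {
  "series": [
    [0, 0, 0, 12, 4, 0, 0],
    [0, 0, 0, 24, 8, 0, 0],
    [0, 0, 0, 35, 11.6, 0, 0],
    [0, 0, 0, 45, 15, 0, 0],
    [0, 0, 0, 53, 17.5, 0, 0],
    [0, 0, 0, 59, 19.5, 2, 0],
    [0, 0, 0, 63, 20.8, 6, 0],
    [0, 0, 0, 65.5, 21.6, 12, 0],
    [0, 0, 0, 65.5, 21.6, 20, 0],
    [0, 0, 0, 65.5, 21.6, 28, 0]
  ]
}}

```text
time: 30.1
ee_pos: [646.0, -126.7, 206.2]
eef_rot: [2.493, -1.912, -0.0]
force: [-0.5, 0.2, -5.1]
width: 15.8
```

{"op": "send_rows", "data": {
  "series": [
    [0, 0, 0, 0, 0, 8, 0],
    [0, 0, 0, 0, 0, 16, 0],
    [0, 0, 0, 0, 0, 24, 0],
    [0, 0, 0, 0, 0, 32, 0],
    [0, 0, 0, 0, 0, 40, 0],
    [0, 0, 0, 0, 0, 46, 0],
    [0, 0, 0, 0, 0, 50, 0],
    [0, 0, 0, 0, 0, 53, 0],
    [0, 0, 0, 0, 0, 55, 0],
    [0, 0, 0, 0, 0, 55, 0]
  ]
}}

```text
time: 31.35
ee_pos: [646.0, -127.1, 152.0]
eef_rot: [2.493, -1.912, 0.0]
force: [-0.5, 0.7, -4.6]
width: 15.8
```

```bash
python3 - <<'E'
from h import *
mv((646,-128,141,-75),(646,-128,121,-75))
E
```

```text
t 31.4 at [ 646.  -127.1  152. ] yaw -75.0 w 15.8 F [-0.5  0.7 -4.6]
(646, -128, 141, -75) -> [ 0. -0.  0.] [ 0.9  0.3 11. ]
(646, -128, 121, -75) -> [ 0. -0.  0.] [ 0.9  0.3 31. ]
```

{"op": "send_rows", "data": {
  "series": [
    [0, 0, 0, 0, 0, 2, 0],
    [0, 0, 0, 0, 0, 4, 0],
    [0, 0, 0, 0, 0, 6, 0],
    [0, 0, 0, 0, 0, 8, 0],
    [0, 0, 0, 0, 0, 10, 0],
    [0, 0, 0, 0, 0, 12, 0],
    [0, 0, 0, 0, 0, 14, 0],
    [0, 0, 0, 0, 0, 16, 0],
    [0, 0, 0, 0, 0, 18, 0],
    [0, 0, 0, 0, 0, 18, 0]
  ]
}}

```text
time: 32.6
ee_pos: [646.0, -127.0, 133.9]
eef_rot: [2.493, -1.912, -0.0]
force: [0.0, 0.1, 0.1]
width: 15.7
```

```bash
python3 - <<'E'
from h import *
mv()
E
```

```text
t 32.6 at [ 646.  -127.   133.9] yaw -75.0 w 15.7 F [0.  0.1 0.1]
```

{"op": "send_rows", "data": {
  "series": [
    [0, 0, 0, 0, 0, 5, 0],
    [0, 0, 0, 0, 0, 10, 0],
    [0, 0, 0, 0, 0, 15, 0],
    [0, 0, 0, 0, 0, 15, 0],
    [0, 0, 0, 0, 8, 15, 0],
    [0, 0, 0, 0, 17, 15, 0],
    [0, 0, 0, 0, 26, 15, 0],
    [0, 0, 0, 0, 37, 15, 0],
    [0, 0, 0, 0, 48, 15, 0],
    [0, 0, 0, 0, 58, 15, 0]
  ]
}}

```text
time: 33.85
ee_pos: [589.3, -142.3, 119.1]
eef_rot: [-2.492, 1.912, -0.0]
force: [0.7, 0.1, -0.8]
width: 15.7
```

{"op": "send_rows", "data": {
  "series": [
    [0, 0, 0, 0, 4, 0, 0],
    [0, 0, 0, 0, 4, -20, 0],
    [0, 0, 0, 0, 4, -60, 0],
    [0, 0, 0, 0, 4, -110, 0],
    [0, 0, 0, 0, 4, -130, 0],
    [0, 0, 0, 0, 4, -130, 0]
  ]
}}

```text
time: 34.6
ee_pos: [586.8, -143.1, 250.3]
eef_rot: [-2.492, 1.911, -0.003]
force: [1.3, 0.2, -2.2]
width: 15.9
```

```bash
python3 - <<'E'
from h import *
import pickle
slot=np.array([475.2,-363.2])
mv((476.2,-364.4,251,-68.3))
for n in ('wrist','scene','side'):
    c=robot.calibration(n); im=robot.camera(n); pickle.dump((c,im),open('t_'+n+'.pkl','wb'))
c,im=pickle.load(open('t_scene.pkl','rb')); ims=[cv2.resize(im[190:340,160:360],(400,300),interpolation=cv2.INTER_CUBIC)]
c,im=pickle.load(open('t_wrist.pkl','rb')); ims.append(cv2.resize(im,(400,300),interpolation=cv2.INTER_AREA))
save('triv.png',np.hstack(ims),1)
E
```

```text
t 34.6 at [ 586.8 -143.1  250.3] yaw -75.0 w 15.9 F [ 1.3  0.2 -2.2]
(476.2, -364.4, 251, -68.3) -> [-0.1 -0.  -6.7] [185.  164.2  -0.9]
```

View pics/triv.png

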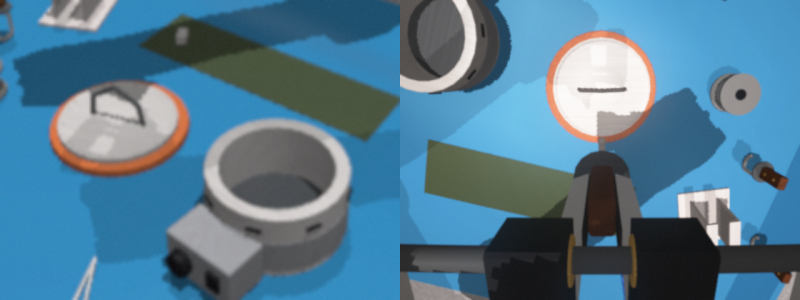

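The lid sits centred on the trivet, unhooked. The pot is open, with its rim in the scene crop centred at (277,170). I'll hang the lifter back to free the gripper.

{"op": "send_rows", "data": {
  "series": [
    [0, 0, -1, 25, 22, 0, 0],
    [0, 0, -2, 60, 53, 0, 0],
    [0, 0, -4, 95, 84, 0, 0],
    [0, 0, -5, 130, 115, 0, 0],
    [0, 0, -6.7, 160, 142, 0, 0],
    [0, 0, -6.7, 178, 158, 0, 0],
    [0, 0, -6.7, 185, 164, 0, 0],
    [0, 0, -6.7, 185, 164, 0, 0],
    [0, 0, -6.7, 185, 164, 0, 0],
    [0, 0, -6.7, 185, 164, 0, 0]
  ]
}}

```text
time: 36.0
ee_pos: [476.3, -363.4, 248.9]
eef_rot: [-2.601, 1.761, 0.0]
force: [-0.2, 0.9, -0.6]
width: 15.7
```

```bash
python3 - <<'E'
from h import *
import pickle
mv((476.2,-364.4,180,-68.3),(476.2,-364.4,102,-68.3))
# pot rim from scene + wrist
c,im=pickle.load(open('t_scene.pkl','rb'))
for nm,e in [('L',(203,170)),('R',(351,170)),('top',(277,118)),('bot',(277,222)),('inL',(218,170)),('inR',(335,168))]: print(nm,at(c,(160+e[0]/2,190+e[1]/2),80))
E
```

```text
t 36.0 at [ 476.3 -363.4  248.9] yaw -68.2 w 15.7 F [-0.2  0.9 -0.6]
(476.2, -364.4, 180, -68.3) -> [0.  0.  0.1] [ 0.9  0.5 68.9]
(476.2, -364.4, 102, -68.3) -> [0.  0.  0.1] [  0.9   0.5 146.9]
L [704.7  55.2  80. ]
R [618.4 177.5  80. ]
top [594.   71.4  80. ]
bot [719.6 155.4  80. ]
inL [695.9  67.7  80. ]
inR [625.2 162.9  80. ]
```

{"op": "send_rows", "data": {
  "series": [
    [0, 0, 0, 0.9, 0.5, 20, 0],
    [0, 0, 0, 0.9, 0.5, 50, 0],
    [0, 0, 0, 0.9, 0.5, 75, 0],
    [0, 0, 0, 0.9, 0.5, 95, 0],
    [0, 0, 0, 0.9, 0.5, 110, 0],
    [0, 0, 0, 0.9, 0.5, 125, 0],
    [0, 0, 0, 0.9, 0.5, 137, 0],
    [0, 0, 0, 0.9, 0.5, 144, 0],
    [0, 0, 0, 0.9, 0.5, 147, 0],
    [0, 0, 0, 0.9, 0.5, 147, 0]
  ]
}}

```text
time: 37.25
ee_pos: [475.6, -365.4, 102.2]
eef_rot: [2.6, -1.763, 0.0]
force: [-0.4, 0.4, -1.4]
width: 15.8
```

{"op": "send_rows", "data": {
  "series": [
    [0, 0, 0, 0, 0, 0.5, 0],
    [0, 0, 0, 0, 0, 0.5, 0]
  ]
}}

```text
time: 37.5
ee_pos: [475.7, -365.4, 101.7]
eef_rot: [-2.6, 1.763, -0.001]
force: [0.4, 0.4, -1.6]
width: 16.0
```

{"op": "send_rows", "data": {
  "series": [
    [0, 0, 0, 0, 0, 0.8, 0],
    [0, 0, 0, 0, 0, 0.8, 0],
    [0, 0, 0, 0, 0, 0.8, 40],
    [0, 0, 0, 0, 0, 0.8, 40],
    [0, 0, 0, 0, 0, 0.8, 40],
    [0, 0, 0, 0, 0, -20, 40],
    [0, 0, 0, 0, 0, -60, 40],
    [0, 0, 0, 0, 0, -110, 40],
    [0, 0, 0, 0, 0, -150, 40],
    [0, 0, 0, 0, 0, -150, 40]
  ]
}}

```text
time: 38.75
ee_pos: [476.1, -366.5, 255.4]
eef_rot: [-2.599, 1.763, -0.008]
force: [0.3, -0.0, -1.0]
width: 40.0
```

```bash
python3 - <<'E'
from h import *
mv((460,348.3,220,90),(460,348.3,220,0))
E
```

```text
t 38.8 at [ 476.1 -366.5  255.4] yaw -68.3 w 40.0 F [ 0.3 -0.  -1. ]
(460, 348.3, 220, 90) -> [   0.3   -0.3 -158.3] [-670.2 -249.2   33.6]
(460, 348.3, 220, 0) -> [ -0.   -0.3 -68.3] [-670.2 -249.2   33.6]
```

{"op": "send_rows", "data": {
  "series": [
    [0, 0, -8, -40, -15, 0, 84],
    [0, 0, -16, -98, -36, 0, 84],
    [0, 0, -24, -156, -58, 0, 84],
    [0, 0, -32, -214, -79, 0, 84],
    [0, 0, -40, -272, -101, 0, 84],
    [0, 0, -48, -330, -122, 0, 84],
    [0, 0, -56, -388, -144, 0, 84],
    [0, 0, -64, -446, -166, 5, 84],
    [0, 0, -68.3, -504, -187, 5, 84],
    [0, 0, -68.3, -560, -208, 5, 84]
  ]
}}

```text
time: 40.0
ee_pos: [461.0, 233.7, 246.7]
eef_rot: [-3.141, -0.002, 0.0]
force: [0.7, -0.7, 0.2]
width: 83.9
```

{"op": "send_rows", "data": {
  "series": [
    [0, 0, 0, 0, 0, 0, 84],
    [0, 0, 0, 0, 0, 0, 84]
  ]
}}

```text
time: 40.25
ee_pos: [461.5, 231.1, 246.4]
eef_rot: [3.141, -0.0, -0.0]
force: [-0.0, -0.3, 1.0]
width: 84.1
```

```bash
python3 - <<'E'
from h import *
import pickle
mv((460,348.3,72,0))
c=robot.calibration('wrist'); im=robot.camera('wrist'); pickle.dump((c,im),open('w8.pkl','wb'))
u,v=proj(c,(460,348,104))[0].astype(int); w,h=80,60; x0,y0=max(u-w,0),max(v-h,0); print(u,v,x0,y0)
crop=im[y0:y0+2*h,x0:x0+2*w]
g=cv2.medianBlur(cv2.cvtColor(crop,cv2.COLOR_RGB2GRAY),5)
m=(g<110).astype(np.uint8); m=cv2.morphologyEx(m,cv2.MORPH_CLOSE,np.ones((9,9)))
cs=sorted(cv2.findContours(m,cv2.RETR_EXTERNAL,cv2.CHAIN_APPROX_NONE)[0],key=cv2.contourArea)[-2:]
for q in cs:
    e=cv2.minEnclosingCircle(q); print(e,cv2.fitEllipse(q)); cc=np.array(e[0])+[x0,y0]; print(at(c,cc,104), np.linalg.norm(at(c,cc+[e[1],0],104)-at(c,cc-[e[1],0],104)))
save('w8.png',crop,4)
E
```

```text
t 40.2 at [461.5 231.1 246.4] yaw -0.0 w 84.1 F [-0.  -0.3  1. ]
(460, 348.3, 72, 0) -> [ 0.  0. -0.] [  -1.5 -117.4  174.3]
279 54 199 0
((79.63890838623047, 55.684959411621094), 42.1676139831543) ((80.66104125976562, 55.49726867675781), (74.13679504394531, 82.72080993652344), 177.98300170898438)
[458.9 347.  104. ] 67.90007363766256
```

{"op": "send_rows", "data": {
  "series": [
    [0, 0, 0, -1.8, -58, 0, 84],
    [0, 0, 0, -1.8, -117, 20, 84],
    [0, 0, 0, -1.8, -117, 70, 84],
    [0, 0, 0, -1.8, -117, 115, 84],
    [0, 0, 0, -1.8, -117, 150, 84],
    [0, 0, 0, -1.8, -117, 168, 84],
    [0, 0, 0, -1.8, -117, 174, 84],
    [0, 0, 0, -1.8, -117, 174, 84],
    [0, 0, 0, -1.8, -117, 174, 84],
    [0, 0, 0, -1.8, -117, 174, 72]
  ],
  "grip_force": 30
}}

```text
time: 41.55
ee_pos: [460.0, 349.2, 73.2]
eef_rot: [-3.141, -0.001, -0.001]
force: [0.6, -0.3, 0.2]
width: 77.3
```

{"op": "send_rows", "data": {
  "series": [
    [0, 0, 0, 0, 0, 0, 66],
    [0, 0, 0, 0, 0, 0, 55],
    [0, 0, 0, 0, 0, 0, 55],
    [0, 0, 0, 0, 0, 0, 55],
    [0, 0, 0, 0, 0, 0, 55]
  ]
}}

```text
time: 42.18
ee_pos: [459.8, 349.0, 72.5]
eef_rot: [3.142, 0.001, 0.0]
force: [0.4, 1.2, 0.5]
width: 63.6
```

```bash
python3 - <<'E'
from h import *
mv((657,111.5,130,0),(657,111.5,25.5,0))
E
```

```text
t 42.2 at [459.8 349.   72.5] yaw 0.0 w 63.6 F [0.4 1.2 0.5]
(657, 111.5, 130, 0) -> [ 0. -0.  0.] [197.1 237.5 -57.5]
(657, 111.5, 25.5, 0) -> [ 0. -0.  0.] [197.1 237.5  47. ]
```

{"op": "send_rows", "data": {
  "series": [
    [0, 0, 0, 0, 0, -10, 55],
    [0, 0, 0, 0, 0, -30, 55],
    [0, 0, 0, 0, 0, -55, 55],
    [0, 0, 0, 0, 0, -75, 55],
    [0, 0, 0, 8, 10, -88, 55],
    [0, 0, 0, 24, 29, -90, 55],
    [0, 0, 0, 45, 54, -90, 55],
    [0, 0, 0, 68, 82, -90, 55],
    [0, 0, 0, 91, 110, -90, 55],
    [0, 0, 0, 114, 137, -90, 55]
  ]
}}

```text
time: 43.42
ee_pos: [574.7, 209.8, 163.0]
eef_rot: [3.141, -0.001, 0.0]
force: [-0.1, -0.2, -3.5]
width: 63.7
```

{"op": "send_rows", "data": {
  "series": [
    [0, 0, 0, 23, 28, 0, 55],
    [0, 0, 0, 44, 53, 0, 55],
    [0, 0, 0, 62, 75, 0, 55],
    [0, 0, 0, 75, 90, 0, 55],
    [0, 0, 0, 82, 98, 0, 55],
    [0, 0, 0, 83, 100, 0, 55],
    [0, 0, 0, 83, 100, 0, 55]
  ]
}}

```text
time: 44.3
ee_pos: [656.5, 112.7, 162.5]
eef_rot: [-3.141, -0.002, 0.0]
force: [-0.5, 0.4, -3.6]
width: 64.0
```

```bash
python3 - <<'E'
from h import *
import pickle
mv((657,111.5,110,0),(657,111.5,25.5,0))
for n in ('wrist','scene','side'):
    c=robot.calibration(n); im=robot.camera(n); pickle.dump((c,im),open('p_'+n+'.pkl','wb'))
c,im=pickle.load(open('p_wrist.pkl','rb')); ims=[cv2.resize(im,(400,300),interpolation=cv2.INTER_AREA)]
c,im=pickle.load(open('p_scene.pkl','rb')); ims.append(cv2.resize(im[160:325,210:430],(400,300),interpolation=cv2.INTER_CUBIC))
save('pot.png',np.hstack(ims))
E
```

```text
t 44.3 at [656.5 112.7 162.5] yaw 0.1 w 64.0 F [-0.5  0.4 -3.6]
(657, 111.5, 110, 0) -> [-0.   0.   0.1] [ 0.5  1.2 52.5]
(657, 111.5, 25.5, 0) -> [-0.   0.   0.1] [  0.6   1.2 137. ]
```

View pics/pot.png

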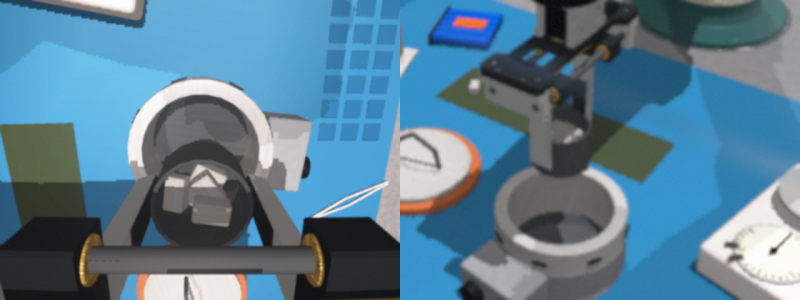

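The crucible with its five pieces hangs level over the open pot. In the wrist half, the outer rim runs from x 129 to 273 with its top at y 78.

```bash
python3 - <<'E'
from h import *
import pickle
c,im=pickle.load(open('p_wrist.pkl','rb')); s=1.4
L,Rr,T=[at(c,(x*s,y*s),80) for x,y in [(129,148),(274,148),(201,78)]]
print(L,Rr,np.linalg.norm(L-Rr),T,'ctr',(L+Rr)/2,T[1]-75)
g=cv2.cvtColor(im,cv2.COLOR_RGB2GRAY); m=((g>120)&(cv2.cvtColor(im,cv2.COLOR_RGB2HSV)[:,:,1]<50)).astype(np.uint8); 
# fit outer rim: rays from estimated centre to last bright pixel
from scipy.optimize import least_squares
k=[]
for a in np.radians(np.arange(40,150,5)):
    for r in np.arange(85,60,-.5):
        u,v=proj(c,(656.5+r*np.cos(a),111.5+r*np.sin(a),80))[0]
        if m[int(v),int(u)]: k.append((656.5+r*np.cos(a),111.5+r*np.sin(a))); break
k=np.array(k); f=least_squares(lambda p:np.hypot(*(k-p[:2]).T)-75,[656,111],loss='soft_l1'); print(len(k),f.x,np.abs(f.fun).mean())
E
```

```text
[582.8 118.7  80. ] [730.1 118.7  80. ] 147.30000000000007 [656.  187.5  80. ] ctr [656.45 118.7   80.  ] 112.5
22 [655.358869   111.89652164] 0.5339374177429567
```

{"op": "send_rows", "data": {
  "series": [
    [0, 0, 0, 0, 0.5, 12, 55],
    [0, 0, 0, 0, 0.5, 30, 55],
    [0, 0, 0, 0, 0.5, 50, 55],
    [0, 0, 0, 0, 0.5, 70, 55],
    [0, 0, 0, 0, 0.5, 90, 55],
    [0, 0, 0, 0, 0.5, 108, 55],
    [0, 0, 0, 0, 0.5, 122, 55],
    [0, 0, 0, 0, 0.5, 130, 55],
    [0, 0, 0, 0, 0.5, 134, 55],
    [0, 0, 0, 0, 0.5, 135.5, 55]
  ]
}}

```text
time: 45.7
ee_pos: [657.1, 111.4, 27.2]
eef_rot: [-3.142, -0.0, -0.001]
force: [0.2, 0.1, -2.1]
width: 63.7
```

{"op": "send_rows", "data": {
  "series": [
    [0, 0, 0, 0, 0, 0.5, 55],
    [0, 0, 0, 0, 0, 1, 55],
    [0, 0, 0, 0, 0, 1, 55]
  ]
}}

```text
time: 46.08
ee_pos: [657.0, 111.5, 26.3]
eef_rot: [-3.142, -0.001, -0.001]
force: [-0.5, -0.6, -0.8]
width: 63.7
```

{"op": "send_rows", "data": {
  "series": [
    [0, 0, 0, 0, 0, 0.5, 66],
    [0, 0, 0, 0, 0, 0.5, 70],
    [0, 0, 0, 0, 0, 0.5, 71],
    [0, 0, 0, 0, 0, 0.5, 71],
    [0, 0, 0, 0, 0, -15, 71],
    [0, 0, 0, 0, 0, -45, 71],
    [0, 0, 0, 0, 0, -90, 71],
    [0, 0, 0, 0, 0, -140, 71],
    [0, 0, 0, 0, 0, -190, 71],
    [0, 0, 0, 0, 0, -225, 71]
  ]
}}

```text
time: 47.32
ee_pos: [657.1, 111.2, 254.7]
eef_rot: [-3.141, 0.0, -0.004]
force: [-0.1, -0.7, -0.5]
width: 71.2
```

```bash
python3 - <<'E'
from h import *
import pickle
mv((430.5,-418.6,250,-68.2))
for n in ('wrist','scene'):
    c=robot.calibration(n); im=robot.camera(n); pickle.dump((c,im),open('q_'+n+'.pkl','wb'))
# crucible rim in scene picture: dark ring inside the well?
c,im=pickle.load(open('q_scene.pkl','rb'))
for z,r,P in [(58,32,(657,111.5))]:
    print(proj(c,[(P[0]+r*np.cos(a),P[1]+r*np.sin(a),z) for a in np.radians([0,90,180,270])]).round().tolist())
E
```

```text
t 47.3 at [657.1 111.2 254.7] yaw -0.0 w 71.2 F [-0.1 -0.7 -0.5]
(430.5, -418.6, 250, -68.2) -> [-0.1 -0.1 68.2] [-226.6  529.8    3.8]
[[289.0, 290.0], [311.0, 287.0], [306.0, 272.0], [285.0, 274.0]]
```

{"op": "send_rows", "data": {
  "series": [
    [0, 0, 8, -10, 40, 0, 50],
    [0, 0, 16, -28, 95, 0, 50],
    [0, 0, 24, -48, 150, 0, 50],
    [0, 0, 32, -68, 205, 0, 50],
    [0, 0, 40, -88, 260, 0, 50],
    [0, 0, 48, -110, 312, 0, 50],
    [0, 0, 56, -133, 362, 0, 50],
    [0, 0, 64, -155, 412, 0, 50],
    [0, 0, 68.3, -172, 450, 0, 50],
    [0, 0, 68.3, -181, 476, 0, 50]
  ]
}}

```text
time: 48.68
ee_pos: [474.5, -366.4, 251.3]
eef_rot: [2.597, -1.767, 0.0]
force: [0.6, 1.1, 0.3]
width: 50.4
```

{"op": "send_rows", "data": {
  "series": [
    [0, 0, 0, 0, 0, 0, 50],
    [0, 0, 0, 0, 0, 0, 50]
  ]
}}

```text
time: 48.92
ee_pos: [476.3, -363.9, 251.0]
eef_rot: [-2.6, 1.762, 0.0]
force: [-0.7, 0.4, -0.0]
width: 50.1
```

```bash
python3 - <<'E'
from h import *
import pickle
mv((475.7,-365.4,190,-68.3),(475.7,-365.4,101.2,-68.3))
c=robot.calibration('side'); im=robot.camera('side')
for p in [(477,-363.5,149)]:
    u,v=proj(c,p)[0].astype(int); print(u,v)
    h=cv2.cvtColor(im,cv2.COLOR_RGB2HSV); m=((h[:,:,0]<14)&(h[:,:,1]>90)&(h[:,:,2]<150)).astype(np.uint8)
    w=m[v-15:v+50,u-40:u+40]; ys,xs=np.nonzero(w); print(len(xs),xs.min()+u-40,xs.max()+u-40,ys.min()+v-15,ys.max()+v-15)
cw,iw=pickle.load(open('q_wrist.pkl','rb')); u,v=proj(cw,(657,111.5,58))[0].astype(int); print('crucible px',u,v)
c0,i0=pickle.load(open('d0.pkl','rb'))['side']; h=cv2.cvtColor(i0,cv2.COLOR_RGB2HSV); m=((h[:,:,0]<14)&(h[:,:,1]>90)&(h[:,:,2]<150)).astype(np.uint8)
u,v=proj(c0,(477,-363.5,149))[0].astype(int);w=m[v-15:v+50,u-40:u+40]; ys,xs=np.nonzero(w); print(len(xs),xs.min()+u-40,xs.max()+u-40,ys.min()+v-15,ys.max()+v-15)
E
```

```text
t 48.9 at [ 476.3 -363.9  251. ] yaw -68.3 w 50.1 F [-0.7  0.4 -0. ]
(475.7, -365.4, 190, -68.3) -> [-0.  0.  0.] [ 1.2  1.1 61. ]
(475.7, -365.4, 101.2, -68.3) -> [-0.  0.  0.] [  1.2   1.1 149.8]
379 266
298 339 418 251 292
crucible px 281 183
273 339 418 251 291
```

{"op": "send_rows", "data": {
  "series": [
    [0, 0, 0, 1, 1, 50, 50],
    [0, 0, 0, 1, 1, 90, 50],
    [0, 0, 0, 1, 1, 120, 50],
    [0, 0, 0, 1, 1, 140, 50],
    [0, 0, 0, 1, 1, 150, 50],
    [0, 0, 0, 1, 1, 150, 50],
    [0, 0, 0, 1, 1, 150, 50],
    [0, 0, 0, 1, 1, 150, 0],
    [0, 0, 0, 1, 1, 150, 0],
    [0, 0, 0, 1, 1, 150, 0]
  ],
  "grip_force": 45
}}

```text
time: 50.22
ee_pos: [475.5, -366.0, 101.2]
eef_rot: [-2.6, 1.763, -0.0]
force: [0.2, 0.5, -0.2]
width: 23.6
```

{"op": "send_rows", "data": {
  "series": [
    [0, 0, 0, 0, 0, 0, 0],
    [0, 0, 0, 0, 0, 0, 0],
    [0, 0, 0, 0, 0, 0, 0]
  ]
}}

```text
time: 50.6
ee_pos: [475.4, -365.9, 101.0]
eef_rot: [2.6, -1.763, 0.0]
force: [-0.7, -0.2, 1.5]
width: 15.4
```

{"op": "send_rows", "data": {
  "series": [
    [0, 0, 0, 0, 0, -15, 0],
    [0, 0, 0, 0, 0, -35, 0],
    [0, 0, 0, 0, 0, -60, 0],
    [0, 0, 0, 0, 0, -90, 0],
    [0, 0, 0, 0, 0, -120, 0],
    [0, 0, 0, 0, 0, -150, 0],
    [0, 0, 0, 0, 0, -150, 0],
    [0, 0, 0, 0, 0, -150, 0]
  ]
}}

```text
time: 51.6
ee_pos: [475.3, -365.7, 251.1]
eef_rot: [-2.6, 1.763, -0.0]
force: [0.4, -0.1, -1.2]
width: 15.8
```

```bash
python3 - <<'E'
from h import *
import pickle
mv((584.2,-143.1,251,-75),(584.2,-143.1,119,-75))
# lid loop/lid on the trivet seen by the wrist camera after release: lid disc fit
c,im=pickle.load(open('t_wrist.pkl','rb'))
h=cv2.cvtColor(im,cv2.COLOR_RGB2HSV); k=[]
from scipy.optimize import least_squares
for a in np.radians(np.arange(-40,200,5)):
    for r in np.arange(95,65,-.5):
        u,v=proj(c,(644+r*np.cos(a),-128+r*np.sin(a),12))[0]
        if h[int(v),int(u),1]>110 and (h[int(v),int(u),0]<18): k.append((644+r*np.cos(a),-128+r*np.sin(a))); break
k=np.array(k); f=least_squares(lambda p:np.hypot(*(k-p[:2]).T)-85,[644,-128],loss='soft_l1'); print('trivet',len(k),f.x,np.abs(f.fun).mean())
k=[]
for a in np.radians(np.arange(-40,200,5)):
    for r in np.arange(60,85,.5):
        u,v=proj(c,(644+r*np.cos(a),-128+r*np.sin(a),18))[0]
        if h[int(v),int(u),1]>90 and (h[int(v),int(u),0]<18): k.append((644+r*np.cos(a),-128+r*np.sin(a))); break
k=np.array(k); f=least_squares(lambda p:np.hypot(*(k-p[:2]).T)-73,[644,-128],loss='soft_l1'); print('lid',len(k),f.x,np.abs(f.fun).mean())
E
```

```text
t 51.6 at [ 475.3 -365.7  251.1] yaw -68.3 w 15.8 F [ 0.4 -0.1 -1.2]
(584.2, -143.1, 251, -75) -> [-0.   0.   6.7] [-166.5 -183.6    0.2]
(584.2, -143.1, 119, -75) -> [-0.   0.   6.7] [-166.5 -183.5  132.2]
trivet 47 [ 640.72610981 -130.19305749] 1.27633812356954
lid 47 [ 642.48821221 -127.50685072] 0.5489211718252635
```

{"op": "send_rows", "data": {
  "series": [
    [0, 0, 1, -22, -25, 0, 0],
    [0, 0, 2, -52, -58, 0, 0],
    [0, 0, 4, -82, -91, 0, 0],
    [0, 0, 5, -112, -124, 0, 0],
    [0, 0, 6.7, -138, -152, 0, 0],
    [0, 0, 6.7, -158, -174, 0, 0],
    [0, 0, 6.7, -166.5, -183, 0, 0],
    [0, 0, 6.7, -166.5, -183, 0, 0],
    [0, 0, 6.7, -166.5, -183, 20, 0],
    [0, 0, 6.7, -166.5, -183, 50, 0]
  ]
}}

```text
time: 52.85
ee_pos: [583.3, -144.8, 199.8]
eef_rot: [-2.491, 1.914, -0.001]
force: [0.2, -0.6, -1.3]
width: 15.6
```

```bash
python3 - <<'E'
from h import *
mv((585.1,-143.2,119,-75))
E
```

```text
t 52.9 at [ 583.3 -144.8  199.8] yaw -75.1 w 15.6 F [ 0.2 -0.6 -1.3]
(585.1, -143.2, 119, -75) -> [-0.  -0.  -0.1] [-1.1 -2.1 80.8]
```

{"op": "send_rows", "data": {
  "series": [
    [0, 0, 0, -1, -2, 20, 0],
    [0, 0, 0, -1, -2, 40, 0],
    [0, 0, 0, -1, -2, 60, 0],
    [0, 0, 0, -1, -2, 75, 0],
    [0, 0, 0, -1, -2, 80.5, 0],
    [0, 0, 0, -1, -2, 80.5, 0],
    [0, 0, 0, -1, -2, 80.5, 0]
  ]
}}

```text
time: 53.72
ee_pos: [585.8, -142.1, 121.1]
eef_rot: [-2.492, 1.912, -0.001]
force: [-0.1, -0.5, -0.8]
width: 16.0
```

```bash
python3 - <<'E'
from h import *
mv((645,-127.2,119,-75))
ims=[]
for n in ('scene','side'):
    c=robot.calibration(n); im=robot.camera(n); print(n,proj(c,[(643,-126.5,63),(613,-134.5,50)]).round().tolist())
E
```

```text
t 53.7 at [ 585.8 -142.1  121.1] yaw -75.0 w 16.0 F [-0.1 -0.5 -0.8]
(645, -127.2, 119, -75) -> [-0. -0.  0.] [  0.9 -61.    2.1]
scene [[217.0, 234.0], [224.0, 231.0]]
side [[334.0, 215.0], [329.0, 226.0]]
```

{"op": "send_rows", "data": {
  "series": [
    [0, 0, 0, 0.5, -5, 2, 0],
    [0, 0, 0, 0.9, -13, 2, 0],
    [0, 0, 0, 0.9, -22, 2, 0],
    [0, 0, 0, 0.9, -31, 2, 0],
    [0, 0, 0, 0.9, -40, 2, 0],
    [0, 0, 0, 0.9, -49, 2, 0],
    [0, 0, 0, 0.9, -56, 2, 0],
    [0, 0, 0, 0.9, -60, 2, 0],
    [0, 0, 0, 0.9, -61, 2, 0],
    [0, 0, 0, 0.9, -61, 2, 0]
  ]
}}

```text
time: 55.08
ee_pos: [644.5, -127.2, 118.5]
eef_rot: [2.492, -1.912, 0.0]
force: [-0.2, 0.1, -0.8]
width: 16.3
```

{"op": "send_rows", "data": {
  "series": [
    [0, 0, 0, 0, 0, -4, 0],
    [0, 0, 0, 0, 0, -8, 0],
    [0, 0, 0, 0, 0, -12, 0],
    [0, 0, 0, 0, 0, -15, 0],
    [0, 0, 0, 0, 0, -18, 0],
    [0, 0, 0, 0, 0, -20, 0],
    [0, 0, 0, 0, 0, -22, 0],
    [0, 0, 0, 0, 0, -24, 0],
    [0, 0, 0, 0, 0, -26, 0],
    [0, 0, 0, 0, 0, -28, 0]
  ]
}}

```text
time: 56.32
ee_pos: [644.6, -127.1, 146.5]
eef_rot: [2.493, -1.912, -0.0]
force: [-1.0, 0.4, -3.9]
width: 15.6
```

```bash
python3 - <<'E'
from h import *
mv()
E
```

```text
t 56.3 at [ 644.6 -127.1  146.5] yaw -75.0 w 15.6 F [-1.   0.4 -3.9]
```

{"op": "send_rows", "data": {
  "series": [
    [0, 0, 0, 0, 0, -4, 0],
    [0, 0, 0, 0, 0, -10, 0],
    [0, 0, 0, 0, 0, -18, 0],
    [0, 0, 0, 0, 0, -28, 0],
    [0, 0, 0, 0, 0, -40, 0],
    [0, 0, 0, 0, 0, -52, 0],
    [0, 0, 0, 0, 0, -64, 0],
    [0, 0, 0, 0, 0, -75, 0],
    [0, 0, 0, -1, -0.3, -84, 0],
    [0, 0, 0, -4, -1.3, -90, 0]
  ]
}}

```text
time: 57.58
ee_pos: [644.9, -122.9, 237.0]
eef_rot: [2.492, -1.912, 0.0]
force: [0.5, 0.1, -4.8]
width: 15.4
```

{"op": "send_rows", "data": {
  "series": [
    [0, 0, 0, -5, -1.7, -2, 0],
    [0, 0, 0, -12, -4, -3, 0],
    [0, 0, 0, -22, -7.2, -3, 0],
    [0, 0, 0, -33, -10.8, -3, 0],
    [0, 0, 0, -45, -14.7, -3, 0],
    [0, 0, 0, -57, -18.6, -3, 0],
    [0, 0, 0, -69, -22.5, -3, 0],
    [0, 0, 0, -81, -26.4, -3, 0],
    [0, 0, 0, -93, -30.4, -3, 0],
    [0, 0, 0, -105, -34.3, -3, 0]
  ]
}}

```text
time: 58.82
ee_pos: [650.8, -11.8, 239.5]
eef_rot: [2.493, -1.912, 0.0]
force: [-0.4, -0.4, -4.0]
width: 15.6
```

```bash
python3 - <<'E'
from h import *
mv((657.3,111.4,239,-75))
E
```

```text
t 58.8 at [650.8 -11.8 239.5] yaw -75.0 w 15.6 F [-0.4 -0.4 -4. ]
(657.3, 111.4, 239, -75) -> [-0. -0.  0.] [-117.3  -38.2    0.5]
```

{"op": "send_rows", "data": {
  "series": [
    [0, 0, 0, -12, -3.9, 0, 0],
    [0, 0, 0, -24, -7.8, 0, 0],
    [0, 0, 0, -36, -11.7, 0, 0],
    [0, 0, 0, -48, -15.6, 0, 0],
    [0, 0, 0, -60, -19.5, 0, 0],
    [0, 0, 0, -72, -23.4, 0, 0],
    [0, 0, 0, -83, -27, 0, 0],
    [0, 0, 0, -93, -30.2, 0, 0],
    [0, 0, 0, -101, -33, 0, 0],
    [0, 0, 0, -107, -35, 0, 0]
  ]
}}

```text
time: 60.08
ee_pos: [656.9, 100.3, 239.4]
eef_rot: [2.493, -1.912, 0.0]
force: [-0.1, -0.3, -4.7]
width: 15.7
```

{"op": "send_rows", "data": {
  "series": [
    [0, 0, 0, -3, -1, 0, 0],
    [0, 0, 0, -5, -1.5, 0, 0],
    [0, 0, 0, -6, -2, 0, 0],
    [0, 0, 0, -6, -2, 0, 0],
    [0, 0, 0, -6, -2, 0, 0],
    [0, 0, 0, -6, -2, 0, 0]
  ]
}}

```text
time: 60.82
ee_pos: [657.2, 106.0, 239.5]
eef_rot: [2.492, -1.912, 0.0]
force: [0.6, -0.3, -4.4]
width: 16.1
```

```bash
python3 - <<'E'
from h import *
import pickle
mv((657.3,111.4,211,-75))
from scipy.optimize import least_squares
c=robot.calibration('wrist'); im=robot.camera('wrist'); pickle.dump((c,im),open('r_wrist.pkl','wb'))
for n in ('scene','side'):
    cc=robot.calibration(n); pickle.dump((cc,robot.camera(n)),open('r_'+n+'.pkl','wb'))
h=cv2.cvtColor(im,cv2.COLOR_RGB2HSV)
z=116
for sgn in (1,):
    k=[]
    for a in np.radians(np.arange(-60,90,5)):
        for r in np.arange(60,90,.5):
            u,v=proj(c,(655.5+r*np.cos(a),112+r*np.sin(a),z))[0]
            if not(0<=u<560 and 0<=v<420): break
            if h[int(v),int(u),1]>90: k.append((655.5+r*np.cos(a),112+r*np.sin(a))); break
    k=np.array(k); f=least_squares(lambda p:np.hypot(*(k-p[:2]).T)-p[2],[655,112,73],loss='soft_l1'); print(len(k),f.x,np.abs(f.fun).mean())
ims=[cv2.resize(pickle.load(open('r_'+n+'.pkl','rb'))[1][a:a+120,b:b+160],(400,300),interpolation=cv2.INTER_CUBIC) for n,a,b in (('scene',180,215),('side',110,190))]
save('r.png',np.hstack(ims))
E
```

```text
t 60.8 at [657.2 106.  239.5] yaw -75.0 w 16.1 F [ 0.6 -0.3 -4.4]
(657.3, 111.4, 211, -75) -> [ 0. -0.  0.] [-5.2 -1.5 28.5]
21 [661.22373852 109.19503553  72.00604448] 0.6266974450350651
```

View pics/r.png

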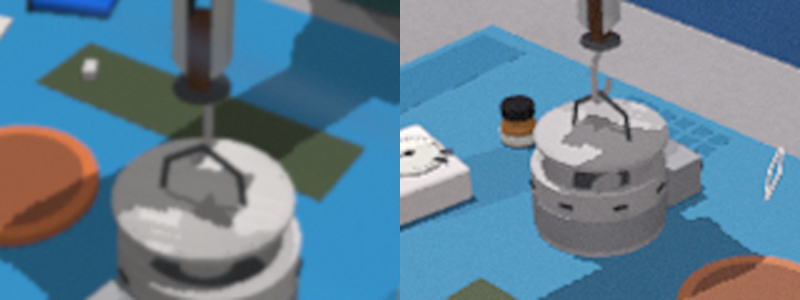

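The lid hangs level over the pot in both views, with the loop peak on the hook. Working back from the pick and set-down poses, the target is TCP (657.4, 110.8), so I'm correcting to that and lowering.

{"op": "send_rows", "data": {
  "series": [
    [0, 0, 0, -1.5, -0.5, 0, 0],
    [0, 0, 0, -3, -1, 0, 0],
    [0, 0, 0, -4.6, -1.4, 0, 0],
    [0, 0, 0, -4.6, -1.4, 3, 0],
    [0, 0, 0, -4.6, -1.4, 8, 0],
    [0, 0, 0, -4.6, -1.4, 13, 0],
    [0, 0, 0, -4.6, -1.4, 17, 0],
    [0, 0, 0, -4.6, -1.4, 20, 0],
    [0, 0, 0, -4.6, -1.4, 22, 0],
    [0, 0, 0, -4.6, -1.4, 22, 0]
  ]
}}

```text
time: 62.22
ee_pos: [657.4, 110.9, 217.4]
eef_rot: [2.493, -1.912, 0.0]
force: [-1.0, -0.0, -4.3]
width: 15.7
```

```bash
python3 - <<'E'
from h import *
mv((657.4,110.8,209,-75))
E
```

```text
t 62.2 at [657.4 110.9 217.4] yaw -75.0 w 15.7 F [-1.  -0.  -4.3]
(657.4, 110.8, 209, -75) -> [ 0. -0.  0.] [0.2 0.  8.4]
```

{"op": "send_rows", "data": {
  "series": [
    [0, 0, 0, 0, 0, 2, 0],
    [0, 0, 0, 0, 0, 4, 0],
    [0, 0, 0, 0, 0, 6, 0],
    [0, 0, 0, 0, 0, 7.5, 0],
    [0, 0, 0, 0, 0, 9, 0],
    [0, 0, 0, 0, 0, 10.5, 0],
    [0, 0, 0, 0, 0, 12, 0],
    [0, 0, 0, 0, 0, 14, 0],
    [0, 0, 0, 0, 0, 16, 0],
    [0, 0, 0, 0, 0, 16, 0]
  ]
}}

```text
time: 63.48
ee_pos: [657.3, 111.0, 201.3]
eef_rot: [2.492, -1.912, -0.0]
force: [-0.3, 1.1, -1.5]
width: 15.8
```

```bash
python3 - <<'E'
from h import *
mv()
E
```

```text
t 63.5 at [657.3 111.  201.3] yaw -75.0 w 15.8 F [-0.3  1.1 -1.5]
```

{"op": "send_rows", "data": {
  "series": [
    [0, 0, 0, 0, 0, 5, 0],
    [0, 0, 0, 0, 0, 10, 0],
    [0, 0, 0, 0, 0, 15, 0],
    [0, 0, 0, 0, 0, 15, 0],
    [0, 0, 0, 0, 8, 15, 0],
    [0, 0, 0, 0, 17, 15, 0],
    [0, 0, 0, 0, 26, 15, 0],
    [0, 0, 0, 0, 37, 15, 0],
    [0, 0, 0, 0, 48, 15, 0],
    [0, 0, 0, 0, 58, 15, 0]
  ]
}}

```text
time: 64.72
ee_pos: [600.6, 95.7, 186.5]
eef_rot: [-2.493, 1.912, 0.0]
force: [-0.2, 0.4, -0.9]
width: 15.7
```

{"op": "send_rows", "data": {
  "series": [
    [0, 0, 0, 0, 5, 0, 0],
    [0, 0, 0, 0, 8, -20, 0],
    [0, 0, 0, 0, 8, -50, 0],
    [0, 0, 0, 0, 8, -65, 0],
    [0, 0, 0, 0, 8, -65, 0],
    [0, 0, 0, 0, 8, -65, 0]
  ]
}}

```text
time: 65.47
ee_pos: [593.3, 94.0, 250.7]
eef_rot: [2.492, -1.911, -0.001]
force: [-0.1, -0.1, -1.5]
width: 15.7
```

```bash
python3 - <<'E'
from h import *
import pickle
from scipy.optimize import least_squares
mv((475.3,-365.7,251,-68.3))
# compare lid with the start: same cameras (scene, side), lid/pot crops
d=pickle.load(open('d0.pkl','rb'))
for n in ('scene','side'):
    c=robot.calibration(n); im=robot.camera(n); pickle.dump((c,im),open('f_'+n+'.pkl','wb'))
    k=[(656+73*np.cos(a),111.5+73*np.sin(a),86) for a in np.linspace(0,6.28,40)]; q=proj(c,k); x0,y0=np.maximum(q.min(0).astype(int)-6,0); x1,y1=q.max(0).astype(int)+6
    A=cv2.cvtColor(d[n][1],cv2.COLOR_RGB2GRAY)[y0:y1,x0:x1].astype(np.float32); B=cv2.cvtColor(im,cv2.COLOR_RGB2GRAY)[y0:y1,x0:x1].astype(np.float32)
    M=np.eye(2,3,dtype=np.float32); 
    # lid loop only: dark rod
    print(n,(x0,y0,x1,y1),'mean abs diff',np.abs(A-B).mean(), 'phase',cv2.phaseCorrelate(cv2.Canny(A.astype(np.uint8),60,150).astype(np.float32),cv2.Canny(B.astype(np.uint8),60,150).astype(np.float32)))
E
```

```text
t 65.5 at [593.3  94.  250.7] yaw -75.0 w 15.7 F [-0.1 -0.1 -1.5]
(475.3, -365.7, 251, -68.3) -> [ 0.1  0.  -6.7] [ 4.134e+02  2.332e+02 -1.000e-01]
scene (np.int64(256), np.int64(241), np.int64(340), np.int64(303)) mean abs diff 19.37116 phase ((0.22302165880969227, 0.0937214952080545), 0.8764308737383948)
side (np.int64(236), np.int64(152), np.int64(301), np.int64(192)) mean abs diff 11.933077 phase ((0.1452290351070431, -0.16172061017048733), 0.7455916855070326)
```

Edge correlation puts the lid within 0.3 px of its starting place in both views. Time to hang up the lifter.

{"op": "send_rows", "data": {
  "series": [
    [0, 0, -1, 35, 20, 0, 0],
    [0, 0, -2, 85, 48, 0, 0],
    [0, 0, -3, 135, 76, 0, 0],
    [0, 0, -4, 185, 104, 0, 0],
    [0, 0, -5, 235, 132, 0, 0],
    [0, 0, -6, 285, 161, 0, 0],
    [0, 0, -6.7, 335, 189, 0, 0],
    [0, 0, -6.7, 380, 214, 0, 0],
    [0, 0, -6.7, 413, 233, 0, 0],
    [0, 0, -6.7, 413, 233, 0, 0]
  ]
}}

```text
time: 66.82
ee_pos: [473.5, -368.3, 251.0]
eef_rot: [2.595, -1.769, -0.001]
force: [0.0, -0.8, -1.5]
width: 16.0
```

{"op": "send_rows", "data": {
  "series": [
    [0, 0, 0, 0, 0, 0, 0],
    [0, 0, 0, 0, 0, 0, 0],
    [0, 0, 0, 0, 0, 0, 0]
  ]
}}

```text
time: 67.2
ee_pos: [476.1, -364.5, 251.4]
eef_rot: [-2.601, 1.761, 0.0]
force: [-0.3, 0.2, -1.8]
width: 16.2
```

```bash
python3 - <<'E'
from h import *
mv((475.3,-364.9,101.2,-68.3))
E
```

```text
t 67.2 at [ 476.1 -364.5  251.4] yaw -68.2 w 16.2 F [-0.3  0.2 -1.8]
(475.3, -364.9, 101.2, -68.3) -> [-0.   0.   0.1] [1.000e-01 9.000e-01 1.502e+02]
```

{"op": "send_rows", "data": {
  "series": [
    [0, 0, 0, 0.3, 0.5, 25, 0],
    [0, 0, 0, 0.3, 0.5, 55, 0],
    [0, 0, 0, 0.3, 0.5, 80, 0],
    [0, 0, 0, 0.3, 0.5, 100, 0],
    [0, 0, 0, 0.3, 0.5, 117, 0],
    [0, 0, 0, 0.3, 0.5, 131, 0],
    [0, 0, 0, 0.3, 0.5, 141, 0],
    [0, 0, 0, 0.3, 0.5, 147, 0],
    [0, 0, 0, 0.3, 0.5, 150, 0],
    [0, 0, 0, 0.3, 0.5, 150.5, 0]
  ]
}}

```text
time: 68.45
ee_pos: [475.3, -366.0, 101.2]
eef_rot: [2.6, -1.763, 0.001]
force: [-0.0, 0.5, -0.6]
width: 16.0
```

{"op": "send_rows", "data": {
  "series": [
    [0, 0, 0, 0, 0, 0.3, 0],
    [0, 0, 0, 0, 0, 0.3, 0],
    [0, 0, 0, 0, 0, 0.3, 40],
    [0, 0, 0, 0, 0, 0.3, 40],
    [0, 0, 0, 0, 0, 0.3, 40],
    [0, 0, 0, 0, 0, -20, 40],
    [0, 0, 0, 0, 0, -60, 40],
    [0, 0, 0, 0, 0, -110, 40],
    [0, 0, 0, 0, 0, -150, 40],
    [0, 0, 0, 0, 0, -150, 40]
  ]
}}

```text
time: 69.7
ee_pos: [475.9, -367.0, 254.9]
eef_rot: [-2.599, 1.763, -0.008]
force: [0.3, 0.1, -0.7]
width: 40.3
```

{"op": "send_rows", "data": {
  "series": [
    [0, 0, 0, 0, 57, 0, 40],
    [0, 0, 0, 0, 57, 0, 40],
    [0, 0, 0, 0, 57, 0, 40],
    [0, 0, 0, 0, 57, 0, 40],
    [0, 0, 0, 0, 57, 0, 40]
  ]
}}

```text
time: 70.32
ee_pos: [422.8, -386.7, 250.8]
eef_rot: [2.601, -1.762, -0.001]
force: [-0.3, 0.2, -0.0]
width: 39.7
```

```bash
python3 - <<'E'
from h import *
import pickle
mv()
d=pickle.load(open('d0.pkl','rb'))
for n in ('scene','side'):
    c=robot.calibration(n); im=robot.camera(n); q=proj(c,[(477,-363,20),(477,-363,149)]); x0,x1=int(q[:,0].min())-16,int(q[:,0].max())+16; y0,y1=int(q[:,1].min())-12,int(q[:,1].max())+10
    A,B=[cv2.cvtColor(i,cv2.COLOR_RGB2GRAY)[y0:y1,x0:x1] for i in (d[n][1],im)]
    print(n,np.abs(A.astype(float)-B).mean().round(1),cv2.phaseCorrelate(A.astype(np.float32),B.astype(np.float32)))
    m=[]
    for i in (d[n][1],im):
        h=cv2.cvtColor(i,cv2.COLOR_RGB2HSV)[y0:y1,x0:x1]; k=((h[:,:,0]<16)&(h[:,:,1]>90)&(h[:,:,2]<160)).astype(np.uint8)
        l,_,st,ce=cv2.connectedComponentsWithStats(k); j=1+st[1:,4].argmax(); m.append((st[j].tolist(),ce[j].round(1).tolist()))
    print(m)
c=robot.calibration('wrist'); im=robot.camera('wrist'); u,v=proj(c,(477,-363,149))[0].astype(int); print(u,v); save('fin.png',im,1.4)
E
```

```text
t 70.3 at [ 422.8 -386.7  250.8] yaw -68.2 w 39.7 F [-0.3  0.2 -0. ]
scene 7.1 ((-0.28019405684653265, -0.15780115392750815), 0.877786798402667)
[([14, 12, 8, 20, 96], [17.9, 21.5]), ([14, 12, 8, 20, 104], [17.2, 21.5])]
side 11.1 ((0.3510246350138715, 0.4081966281049887), 0.9359622187084622)
[([16, 9, 11, 29, 205], [21.4, 23.3]), ([17, 10, 12, 29, 213], [22.5, 24.1])]
279 130
```

```bash
python3 - <<'E'
from h import *
import pickle
d=pickle.load(open('d0.pkl','rb'))
for n in ('scene','side'):
    c=robot.calibration(n); im=robot.camera(n); q=proj(c,[(656+a,111.5+b,z) for a in(-25,25) for b in(-40,40) for z in (86,137)]); x0,y0=q.min(0).astype(int); x1,y1=q.max(0).astype(int)
    for i in (d[n][1],im):
        g=cv2.cvtColor(i,cv2.COLOR_RGB2GRAY)[y0:y1,x0:x1]; ys,xs=np.nonzero(g<70); print(n,len(xs),xs.mean().round(1),ys.mean().round(1),xs.min(),xs.max(),ys.min(),ys.max())
# lid rim by radial gradient, side/scene
E
```

```text
scene 2 22.5 31.5 7 38 28 35
scene 237 35.9 4.7 8 47 0 36
side 12 17.9 18.4 8 29 10 24
side 13 18.2 19.9 8 29 10 27
```

```bash
python3 -c "
from cell import robot
print(robot.job_done())"
```

```text
the job is handed in; nothing more can be done
None
```

The whole sequence ran and the job was handed in at about 71 s. No verdict was reported.

**What was done:**
- **Weighing:** I added three pieces from the green sheet to the two already in the crucible. The pointer stood between the limit tabs in the picture.
- **Lid off:** I lifted the lid with the lifter and set it centred on the trivet, unhooked. I hung the lifter up in between.
- **Crucible:** It was stood in the well with all five pieces and released.
- **Lid back:** I replaced the lid on the pot with the lifter, then hung the lifter in its stand.

**Last checks:**
- **Lid on pot:** Edge comparison in the scene and side cameras put the lid within about 0.3 px of its starting place. The loop's position in the side view matches the start to about 1.5 px on average, with one edge off by 3 px. The same comparison in the scene view was inconclusive because something dark was in the cropped area.
- **Lifter in stand:** Its handle is within about 1 px of where it first hung.
- **Crucible in well:** I judged this only from the weight coming off the wrist as it touched down; I took no picture of it standing there.
- **Disagreement:** The wrist-camera fit of the hanging lid differed by about 6 mm from the position worked out from the arm's own poses. I used the arm poses for the placement, which the lid check above then supported.
- **Not seen:** The last wrist picture could not be viewed because the 16-picture limit had been reached.

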